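# Shut the charging box and hold its start key over

## Task

The power bank is in the charging box: push the box's front flap up until it is fully shut, then take the key with the red head off its peg, work it down past the sticky pins of the key switch on top of the box until it is fully home, and turn it a quarter turn clockwise to the stop (START). The switch springs back when let go, so finish with the red key still in your grip, held over at START with the flap shut; leave the power bank, the other things hanging on the rail and everything standing on the shelf where they are.

Things in the scene. Friction and masses are not known exactly. Their poses are not given: they have to be found in the camera images.
- charging_box: Light grey steel box, 180 deep (x) x 250 wide (y) x 150 mm high, fixed; origin in the middle of its underside, x to its back, z up; the open front with the flap faces -x, to the robot. On its top: a 29 mm square steel escutcheon with the keyway, 6 mm proud, and two pilot lamps, 7 mm high, 95 and 125 mm from the keyway on its +y side.
- keyway (a point): Middle of the keyway's mouth in the escutcheon's top, 156 mm above the shelf; has the box's axes. The slot runs straight down, 10.6 mm long along the box's y, 4.4 mm along x, top 2.5 mm flared to 15.6 x 9.4. The first 10.5 mm do not turn, the plug below does, so the key turns only when fully home. Sticky sprung pins 14 to 29 mm down: pushing the key in takes 5 to 12 N; rocking it helps.
- switch (a joint): Turn of the key switch's plug, rad: 0 at OFF (its slot along the box's y), grows clockwise seen from above, stop at 1.57 (START, slot along the box's x). A spring (0.02 N m at OFF, 0.07 at START) turns it back when let go. The key has play: the plug lags it by up to 0.3 rad, so turn the key 0.2 to 0.3 rad past a quarter turn, against the stop.
- flap (a joint): Opening angle of the box's front flap, rad: 0 shut (upright, at its stop), growing as its top edge leans out and down towards the box's -x; stop at 1.4. Starts at 0.5 to 1.0. Stiff friction hinge: it stays where it is left, and takes 3 to 10 N at its edge to shut.
- flap_edge (a point): Middle of the flap's top edge, 124 mm from the hinge line, in the panel's mid-thickness; z points from hinge to edge. The flap is a plain steel panel 244 mm wide along the box's y and 8 mm thick, nothing stands out from it.
- flap_hinge (a point): Middle of the flap's hinge line, which runs along the box's y, 20 mm above the shelf, 4 mm in front of the box's front face.
- red_key: The switch's key, 35 g, red plastic head up, steel blade down, hung on a peg by the hole in its head. Origin at the blade's tip; z up along the key, y along the width, x the thickness of blade and head; the same after half a turn about z. Blade 9 x 3.2 x 18 mm, then a round 3.4 mm neck up to z = 31, where a collar 14 mm across meets the escutcheon when home.
- key_tip (a point): Tip of the red key's blade (origin and axes of red_key). Home: 31 mm below keyway.
- key_head (a point): Middle of the red key's head, 55 mm above its tip: the place to grip, across its width. Head 9 mm thick (x), 34 mm wide (y) with straight sides from z = 41 to 67 mm, arched top to 73 mm. Its hole runs through along x: 20 mm wide, from z = 48 to 67 mm, with the peg at the top of it.
- peg_rail: Beech board 370 long (y), 18 thick, 50 mm high (top at 240 mm) on two posts, fixed; origin on the shelf below its middle, front to -x. Five level 9 mm pegs at y = -150, -75, 0, 75, 150 mm, 215 mm up, ends at x = -64 mm. The two keys and the tag hang at x = -41 mm on the first, middle and last pegs, in any order. To take one: raise it 3 to 8 mm, draw it off along -x.
- blue_key: Another lock's key with a blue head like the red one's, hanging on a peg; origin at its tip. Leave it.
- wood_tag: Wooden tag with a brass band, 34 x 9 x 64 mm, hanging on a peg; origin on its axis, 9 mm below its lower end. Leave it.
- power_bank: Silver power bank, 68 x 140 x 22 mm, lying inside the charging box; origin under its middle. Leave it.
- bike_light: Red bike light, about 45 x 36 x 45 mm, standing on the shelf; origin under its middle. Leave it.
- paperweight: Blue glass marble paperweight with a flat foot, 68 mm wide, 50 mm high, on the shelf; origin under its middle. Leave it.
- earbud_case: Matte black earbud case, 50 x 62 x 26 mm, in a shallow tray 100 x 120 x 14 mm on the shelf; origin under its middle. Leave it.
There are look-alikes about, which are no part of the job. Of the things like the red_key, leave any that is turquoise; of the rest the larger one is meant.

How it is judged:
On the way, in this order (a step that is already met when the one before it is completed fails the run):
1. the flap of the charging box is pushed fully up, the switch not yet turned (value of joint flap below 0.06 rad and value of joint switch below 0.2 rad), for 0.2 s.
2. the red key is off its peg, in the grip (contact force between the fingers and red_key above 3 N and horizontal distance between key_tip and keyway above 0.05 m and x of key_head in the frame of peg_rail below -0.072 m), for 0.1 s.
3. the red key is fully home in the switch, not yet turned (z of key_tip in the frame of keyway below -0.0285 m and horizontal distance between key_tip and keyway below 0.004 m and contact force between the fingers and red_key above 3 N and value of joint flap below 0.06 rad and value of joint switch below 0.35 rad), for 0.1 s.
4. the red key is turned a quarter clockwise to the stop and held there (z of key_tip in the frame of keyway below -0.0285 m and horizontal distance between key_tip and keyway below 0.004 m and contact force between the fingers and red_key above 3 N and value of joint flap below 0.06 rad and value of joint switch above 1.2 rad), for 1 s.
At the end, for the whole second after the job is handed in: Flap within 0.06 rad of shut; red key home (tip at least 28.5 mm down, within 4 mm of the keyway axis), its width within 0.45 rad of the box's x, plug turned at least 1.2 rad, fingers gripping the key with over 3 N; the six other things within 30 mm of their start; all this for the last second (all of step 4 and angle between the y axis of red_key and the x axis of charging_box, either way round below 0.45 rad and distance of each of power_bank, bike_light, paperweight, earbud_case, blue_key, wood_tag from where it was at the start of the episode below 0.03 m); the arm keeps its last pose, push and grip.
It fails at once if the blue key or the wooden tag is knocked out of place (distance of any of blue_key, wood_tag from where it was at the start of the episode above 0.03 m).
It fails at once if something standing on the shelf is pushed away (distance of any of bike_light, paperweight, earbud_case from where it was at the start of the episode above 0.03 m).
It fails at once if the power bank is shifted in its box (distance of power_bank from where it was at the start of the episode above 0.03 m).
It also fails if it takes over 61 s, if anything falls off the work surface, if the arm or the gripper's body presses on something with over 40 N, if the wrist force passes 120 N, or if a joint passes its speed limit or range.

## Robot

A 6-joint arm with a two-finger parallel gripper is mounted at the origin on the work surface. World frame = base frame: x ahead of the robot, y to its left, z up, the work surface at z = 0. Lengths are in m, angles in rad, forces in N, time in s.
With the tool pointing down it reaches from about 0.35 to 1 m from the base axis. Payload 7.1 kg.
Tool frame: the origin (TCP) lies on the centre line of the jaws, within the pads' length; the fingertips stand 11 mm ahead of it and the grasp point (between the pads) lies 8 mm behind it; x points along the fingers, z is the direction in which the jaws open and shut, and the axes are right-handed (so a half turn about x gives the same grasp; the last joint's range is limited). The gripper opens to 85 mm and grips with 20 to 120 N. Pads are 22 mm wide; open, the fingers measure 114 mm over their backs; the gripper's body (76 mm by 85 mm) begins 54 mm behind the grasp point. The pads swing forward as they close: fully open they stand 13 mm farther back than shut.
Start: joints at [-1.121, 0.423, 1.63, -0, 1.089, -0.019], TCP at [0.282, -0.558, 0.242] pointing down, gripper open.
Joint ranges: [-3, 3], [-0.9, 2.11], [0.09, 2.58], [-1.31, 4.45], [0.11, 2.69], [-2.54, 2.54]. Speed limits (rad/s): [2.39, 2.39, 3.01, 3.14, 3.14, 3.14].

## Interface

Orientations are given as [roll, pitch, yaw] about the fixed x, y, z axes, in that order (R = Rz(yaw) Ry(pitch) Rx(roll)).
In Python, from rig import r, vision gives the robot as it stands. The module is installed in compiled form; this text tells all that it offers.
- The arm moves only by the tool jog_arm, never from a script. Its argument "series" is a list of rows, each a list of 3 entries, a list of its own where there are three numbers: the shift along the tool's x, y, z scaled (see below), then the turn, a rotation vector about the tool's x, y, z scaled (see below), then the closure, from -1 (fully open) to 1 (shut). In form: [[[tx, ty, tz], [wx, wy, wz], jaw], ...]. A call has 1 to 5 rows; each row shifts and turns the commanded pose from where the row before left it, along the tool's axes as they then stand; what a row does not reach is not made up. The controller multiplies each number of a shift by 0.2 m and each number of a turn by 360 degrees. A row lasts 1/12 s, in which the tool goes at most 41.7 mm and 7.16 degrees, less where a joint would pass 70% of its speed; a pose out of reach is approached as far as the arm can. A call with a number of a shift or a turn outside -1 to 1 is refused whole. A call with a gripper value outside its range is refused whole. The fingers move at their own pace and stop on an object; "squeeze" is the grip in N (left out, the last holds). Time passes only in rows, so rows that do not move let the fingers close. It gives the time, the measured TCP pose, the force and the opening at its end, in the units of the state.
- r.read_state(): the state, without advancing time (a new reading comes with each control period).
- vision.get_image(name): name is "side" or "top"; returns the picture (400x640x3 uint8, red, green, blue); there is no depth.
- vision.calibration(name): a dict with "mtx" (3x3 intrinsics, pixels), "dist" ([k1, k2, p1, p2, k3] as OpenCV has them; the pictures are not rectified), "origin" and "orientation" of the camera in the world. Camera axes: x right, y down, z forward; pixel columns grow to the right and rows downward; lengths in m; the calibration is good to about 2 mm. A picture is of the moment at which its call begins. calibration takes no time and is no camera call.
- r.hand_in(): hands the job in, once; it reports no verdict.
The state is a dict: "clock": time; "q": joint angles; "qvel": joint speeds; "joint_efforts": joint torques, N m; "position": TCP position; "tool_rot": TCP orientation; "contact_force": force on the tool from outside, world axes, zero at the start; "torque": the same for the moment, N m; "finger_gap": opening from 0.0 (shut) to 1.0 (fully open).
Only numpy, scipy, OpenCV 4.12 (cv2) and the standard library are available. Lean on these libraries where they do the work, as an engineer would, in place of code of your own. Each camera call takes 0.05 s, during which the arm holds its last target.

## Working session

There is one attempt and no reset: what is moved stays moved. The work goes in short steps, Python scripts to look and compute and a tool call to move; the robot and the scene stay as the last step left them, time stands still between calls to the robot, and variables do not carry over. Pictures are saved under pics/ and viewed, and the job is handed in when it is done.

Besides the shell and the picture viewer there is one more tool, called by a JSON object that holds its "op" and its "data". jog_arm: Moves the arm, as the interface text tells. Shifts and turns lie within -1 to 1; 1 stands for 0.2 m of shift or 360 degrees of turn. Its arguments: {"type":"object","properties":{"series":{"type":"array"},"squeeze":{"type":"number"}},"required":["series"]}

```bash
mkdir -p pics; python3 - <<'E'
from rig import r, vision
import cv2
for n in ("side","top"):
    im=vision.get_image(n); cv2.imwrite(f"pics/{n}0.png",im[:,:,::-1])
    c=vision.calibration(n); print(n,c)
s=r.read_state(); print(s)
E
```

```text
side {'mtx': array([[369.88848564,   0.        , 315.11726157],
       [  0.        , 369.88848564, 198.32614803],
       [  0.        ,   0.        ,   1.        ]]), 'dist': array([-0.00250133,  0.        ,  0.        ,  0.        ,  0.        ]), 'origin': array([0.24434397, 0.65218176, 0.54973098]), 'orientation': array([-2.10295212e+00, -1.50318013e-03, -2.72467923e+00])}
top {'mtx': array([[366.57104197,   0.        , 318.26182058],
       [  0.        , 366.57104197, 204.69180542],
       [  0.        ,   0.        ,   1.        ]]), 'dist': array([-0.03893111,  0.        ,  0.        ,  0.        ,  0.        ]), 'origin': array([0.36298367, 0.04674544, 1.15690317]), 'orientation': array([-2.97546693, -0.03059361, -1.57697177])}
{'clock': 0.1, 'q': array([-1.12100250e+00,  4.23775126e-01,  1.63060440e+00, -2.82717603e-05,
        1.08860931e+00, -1.89993192e-02]), 'qvel': array([-0.00104144, -0.00116661, -0.00310726,  0.00122183, -0.00174872,
       -0.00015885]), 'joint_efforts': array([ 1.35647406e-03, -5.58424008e+01, -2.82446301e+01,  1.36126042e-05,
        3.05190224e-03,  8.56920678e-06]), 'position': array([ 0.28219038, -0.55713269,  0.24162034]), 'tool_rot': array([3.14051883, 1.56939992, 2.03852878]), 'contact_force': array([-0.48352046, -0.15839074,  0.17821228]), 'torque': array([-0.0224857 , -0.00261072,  0.00207556]), 'finger_gap': 1.000578250982597}
```

View pics/side0.png

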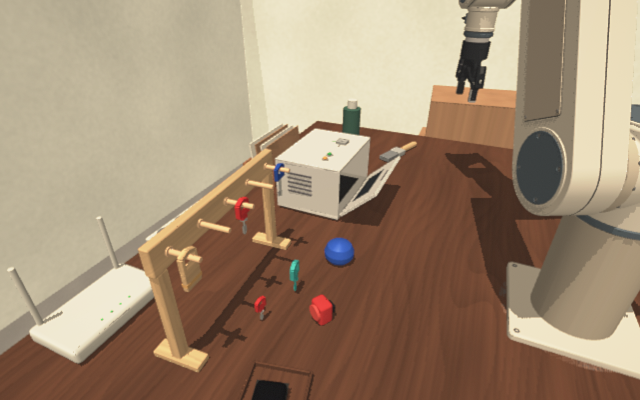

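View pics/top0.png

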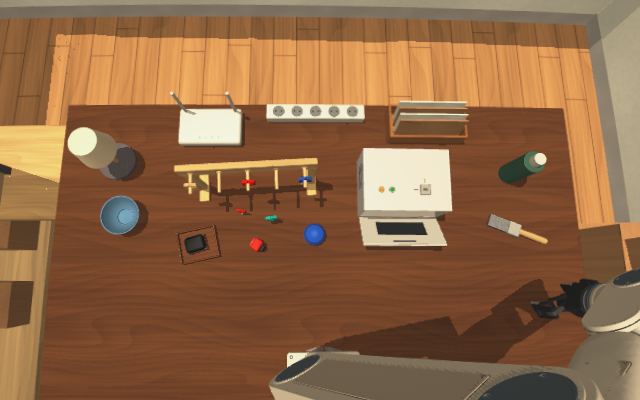

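```bash
cat > h.py <<'E'
import numpy as np, cv2
from scipy.spatial.transform import Rotation as Ro
from rig import r, vision
C={n:vision.calibration(n) for n in("side","top")}
def ray(n,uv):
    c=C[n]; p=cv2.undistortPoints(np.array([[uv]],float),c["mtx"],c["dist"])[0,0]
    d=Ro.from_euler('xyz',c["orientation"]).as_matrix()@np.array([p[0],p[1],1]); return c["origin"],d/np.linalg.norm(d)
def plane(n,uv,z):
    o,d=ray(n,uv); return o+d*(z-o[2])/d[2]
def tri(us,ut):
    o1,d1=ray("side",us); o2,d2=ray("top",ut)
    A=np.stack([d1,-d2],1); t=np.linalg.lstsq(A,o2-o1,rcond=None)[0]
    a=o1+t[0]*d1; b=o2+t[1]*d2; return (a+b)/2, np.linalg.norm(a-b)
def proj(n,P):
    c=C[n]; R=Ro.from_euler('xyz',c["orientation"]).as_matrix().T
    return cv2.projectPoints(np.array(P,float).reshape(-1,1,3),cv2.Rodrigues(R)[0],-R@c["origin"],c["mtx"],c["dist"])[0][:,0]
def crop(n,x0,y0,x1,y1,f,out,im=None):
    im=vision.get_image(n) if im is None else im
    cv2.imwrite(out,cv2.resize(im[y0:y1,x0:x1,::-1],None,fx=f,fy=f,interpolation=cv2.INTER_CUBIC))
def st():
    s=r.read_state(); print("t",round(s["clock"],2),"p",s["position"].round(4),"rot",s["tool_rot"].round(3),"F",s["contact_force"].round(1),"T",s["torque"].round(2),"gap",round(s["finger_gap"],3),"q",s["q"].round(2)); return s
E
python3 - <<'E'
from h import *
a=cv2.imread("pics/side0.png")[:,:,::-1]; b=cv2.imread("pics/top0.png")[:,:,::-1]
crop("side",140,120,400,330,3,"pics/s1.png",a)
crop("top",170,140,330,260,5,"pics/t1.png",b)
crop("top",345,140,465,255,5,"pics/t2.png",b)
crop("side",260,110,430,230,4,"pics/s2.png",a)
E
```

```text
(no output)
```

View pics/s1.png

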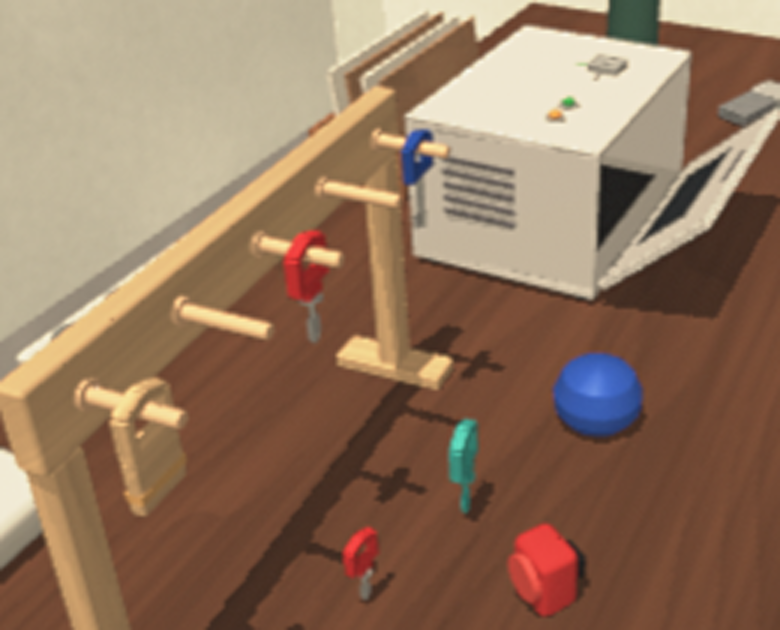

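View pics/t1.png

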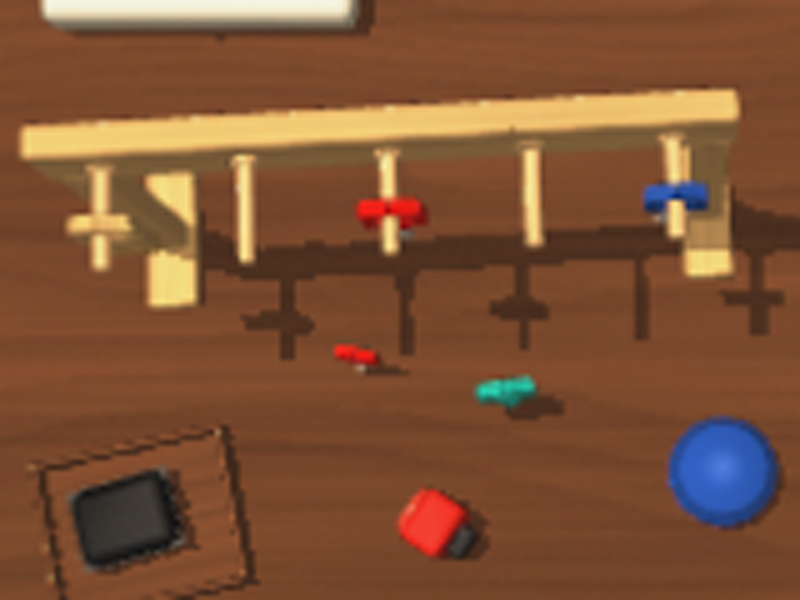

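View pics/t2.png

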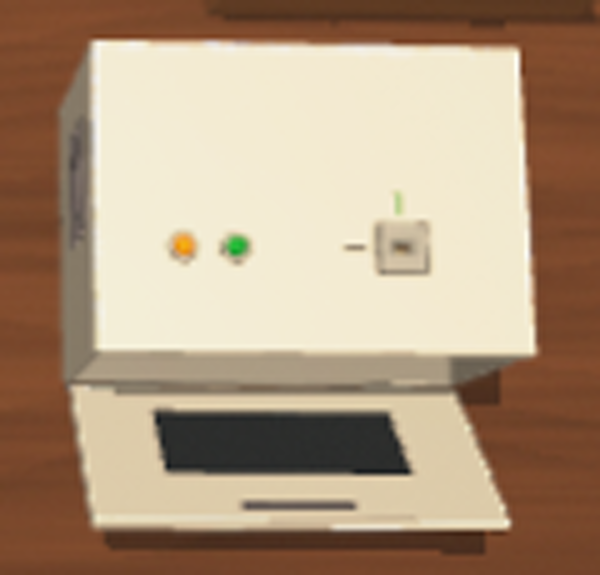

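View pics/s2.png

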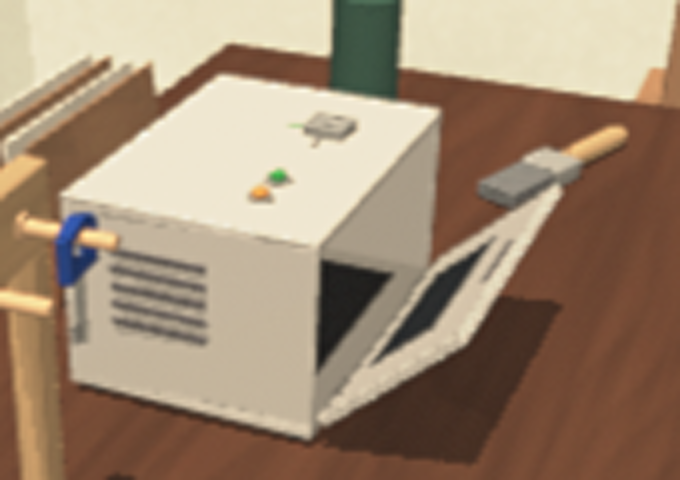

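```bash
python3 - <<'E'
from h import *
a=cv2.imread("pics/side0.png"); b=cv2.imread("pics/top0.png")
def px(x0,y0,f,x,y): return (x0+(x+.5)/f-.5,y0+(y+.5)/f-.5)
T=lambda x,y:px(345,140,5,x,y); S=lambda x,y:px(260,110,4,x,y)
def out(n,s,t): p,e=tri(s,t); print(n,p.round(4),"gap",e.round(4)); return p
out("keyway",S(330,127),T(402,247))
out("green",S(278,177),T(236,247)); out("orange",S(260,193),T(183,247))
out("top corner back-left",S(62,197),T(92,40))
out("front-left",S(319,246),T(97,354)); out("front-right",S(440,108),T(535,354)); out("back-right",S(222,75),T(519,48))
out("flap left",S(470,340),T(94,527)); out("flap right",S(560,192),T(510,527))
print("plane z.156 key", plane("top",T(402,247),.156),plane("side",S(330,127),.156))
for n,t in (("fl",T(97,354)),("fr",T(535,354)),("br",T(519,48)),("bl",T(92,40))): print(n,plane("top",t,.150))
print("lamps",plane("top",T(236,247),.157),plane("top",T(183,247),.157))
# red head masks
for n,im,box in (("side",a,(230,190,256,225)),("top",b,(238,175,260,192))):
    h=cv2.cvtColor(im,cv2.COLOR_BGR2HSV); m=(((h[:,:,0]<8)|(h[:,:,0]>172))&(h[:,:,1]>150)&(h[:,:,2]>80))
    x0,y0,x1,y1=box; mm=np.zeros_like(m);mm[y0:y1,x0:x1]=m[y0:y1,x0:x1]
    ys,xs=np.nonzero(mm); print(n,xs.min(),xs.max(),ys.min(),ys.max(),xs.mean(),ys.mean(),len(xs))
crop("side",225,185,265,240,12,"pics/s3.png",a[:,:,::-1]); crop("top",232,165,264,195,20,"pics/t3.png",b[:,:,::-1])
E
```

```text
keyway [ 0.5757 -0.2877  0.1538] gap 0.0003
green [ 0.5765 -0.1927  0.1527] gap 0.0012
orange [ 0.5765 -0.1623  0.1536] gap 0.0017
top corner back-left [ 0.6984 -0.1154  0.1479] gap 0.0008
front-left [ 0.5165 -0.1125  0.1499] gap 0.0023
front-right [ 0.5153 -0.3611  0.1517] gap 0.0012
back-right [ 0.6947 -0.3652  0.1497] gap 0.0009
flap left [ 0.4209 -0.1157  0.1049] gap 0.0016
flap right [ 0.4203 -0.3599  0.102 ] gap 0.0001
plane z.156 key [ 0.57532795 -0.28690704  0.156     ] [ 0.57364726 -0.28237479  0.156     ]
fl [ 0.51540624 -0.11276053  0.15      ]
fr [ 0.51494856 -0.36196733  0.15      ]
br [ 0.69500153 -0.36493281  0.15      ]
bl [ 0.69809901 -0.11490835  0.15      ]
lamps [ 0.57500693 -0.19186071  0.157     ] [ 0.57497859 -0.16183024  0.157     ]
side 234 249 196 219 240.84274193548387 208.58870967741936 248
top 241 255 179 185 248.1184210526316 181.93421052631578 76
```

View pics/s3.png

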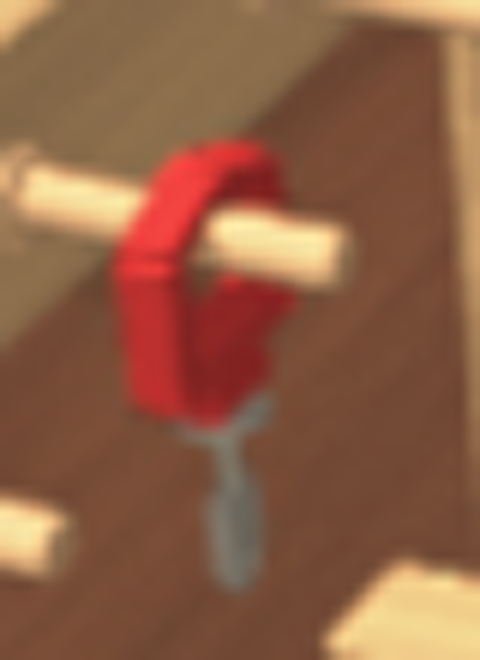

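View pics/t3.png

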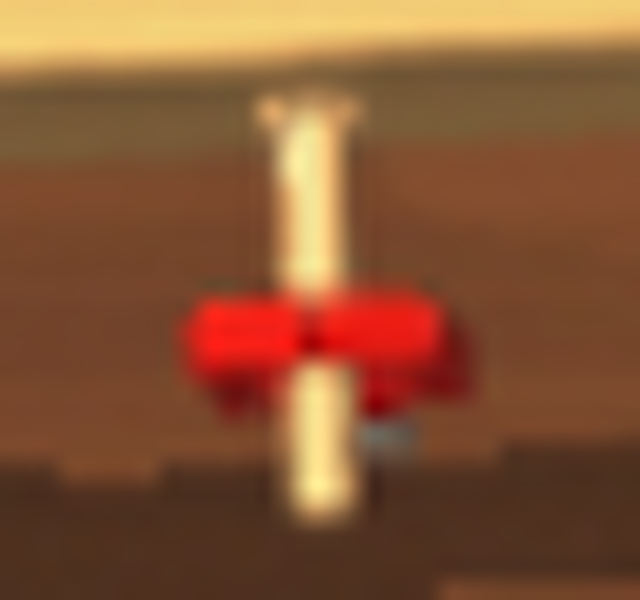

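```bash
python3 - <<'E'
from h import *
s=st(); R=Ro.from_euler('xyz',s["tool_rot"]).as_matrix(); print(R.round(3)); print("tool z yaw",np.arctan2(R[1,2],R[0,2]))
def px(x0,y0,f,x,y): return (x0+(x+.5)/f-.5,y0+(y+.5)/f-.5)
T=lambda x,y:px(232,165,20,x,y); S=lambda x,y:px(225,185,12,x,y); T1=lambda x,y:px(170,140,5,x,y); S1=lambda x,y:px(140,120,3,x,y)
def out(n,s_,t): p,e=tri(s_,t); print(n,p.round(4),"gap",e.round(4)); return p
out("peg end",S(340,255),T(325,512)); out("peg root",S(15,180),T(312,105))
out("head top mid",S(235,150),T(312,330))
out("tip",S(236,588),T(385,437))
for z in(.215,): print(plane("top",T(325,512),z),plane("top",T(312,105),z),"side",plane("side",S(340,255),z),plane("side",S(15,180),z))
# head: left & right corners of top red in top view at z~.2195
print("head L,R", plane("top",T(185,335),.2195),plane("top",T(440,330),.2195))
# other pegs' ends
for n,a,b in(("p tag",(178,417),(100,265)),("p2",(262,330),(246,258)),("p4",(392,200),(535,240)),("p blue",(442,150),(676,233))): out(n,S1(*a),T1(*b))
for n,b in(("tag",(100,265)),("p2",(246,258)),("p3",(389,250)),("p4",(535,240)),("pb",(676,233))): print(n,plane("top",T1(*b),.215).round(4))
out("railtop L",S1(2,392),T1(22,130)); out("railtop R",S1(390,88),T1(738,92))
print(plane("top",T1(22,127),.24),plane("top",T1(738,91),.24))
E
```

```text
t 0.1 p [ 0.2822 -0.5571  0.2416] rot [3.141 1.569 2.039] F [-0.5 -0.2  0.2] T [-0.02 -0.    0.  ] gap 1.001 q [-1.12  0.42  1.63 -0.    1.09 -0.02]
[[-0.001  0.892  0.452]
 [ 0.001  0.452 -0.892]
 [-1.     0.    -0.001]]
tool z yaw -1.1019900557941695
peg end [0.5598 0.201  0.2164] gap 0.0011
peg root [0.614  0.2038 0.2174] gap 0.0005
head top mid [0.5791 0.2001 0.2293] gap 0.0032
tip [0.5835 0.2032 0.1525] gap 0.0005
[0.55958312 0.20093059 0.215     ] [0.61438489 0.2040922  0.215     ] side [0.56180211 0.19907594 0.215     ] [0.6169803  0.20056209 0.215     ]
head L,R [0.58223266 0.21903801 0.2195    ] [0.58290165 0.18585464 0.2195    ]
p tag [0.5529 0.3516 0.2169] gap 0.0004
p2 [0.558  0.2769 0.2159] gap 0.0031
p4 [0.5675 0.1264 0.2154] gap 0.0027
p blue [0.5709 0.0525 0.2166] gap 0.0024
tag [0.5531 0.3521 0.215 ]
p2 [0.5568 0.2763 0.215 ]
p3 [0.561  0.2019 0.215 ]
p4 [0.5663 0.1258 0.215 ]
pb [0.5701 0.052  0.215 ]
railtop L [0.6188 0.3883 0.2371] gap 0.0019
railtop R [0.6359 0.018  0.2388] gap 0.0083
[0.62041791 0.38796505 0.24      ] [0.63997578 0.0197304  0.24      ]
```

```bash
cat > plan.py <<'E'
from h import *
import json
def plan(tp,phi,n,jaw,R0=None,p0=None,tilt=None):
    """rows from the present pose to TCP tp, tool down, tool z heading phi, in n rows"""
    s=r.read_state()
    p=np.array(s["position"]) if p0 is None else np.array(p0); R=Ro.from_euler('xyz',s["tool_rot"]) if R0 is None else R0
    z=np.array([np.cos(phi),np.sin(phi),0]);x=np.array([0,0,-1.]);Rt=Ro.from_matrix(np.stack([x,np.cross(z,x),z],1))
    dv=(Rt*R.inv()).as_rotvec()
    dp=(np.array(tp)-p)
    rows=[]; pc=p.copy(); Rc=R
    for i in range(n):
        want=p+dp*(i+1)/n; wR=Ro.from_rotvec(dv*(i+1)/n)*R
        t=np.round(Rc.inv().apply(want-pc)/.2,3); w=np.round((Rc.inv()*wR).as_rotvec()/(2*np.pi),4)
        rows.append([(t+0.).tolist(),(w+0.).tolist(),jaw]); pc=pc+Rc.apply(t*.2); Rc=Rc*Ro.from_rotvec(w*2*np.pi)
    print("mm/row",1000*np.linalg.norm(dp)/n,"deg/row",np.degrees(np.linalg.norm(dv))/n)
    for i in range(0,n,5): print(json.dumps(rows[i:i+5]).replace(" ",""))
    return pc,Rc
E
python3 - <<'E'
from plan import *
plan([.375,-.238,.22],np.pi/2,22,1)
E
```

```text
mm/row 15.138938820353166 deg/row 6.960881181459627
[[[0.005,0.052,-0.055],[-0.0193,0.0,0.0],1],[[0.005,0.057,-0.049],[-0.0194,0.0,0.0],1],[[0.005,0.064,-0.041],[-0.0193,0.0,0.0],1],[[0.005,0.068,-0.033],[-0.0193,0.0,-0.0001],1],[[0.005,0.071,-0.025],[-0.0194,0.0,0.0],1]]
[[[0.005,0.074,-0.016],[-0.0193,0.0,0.0],1],[[0.005,0.075,-0.006],[-0.0194,0.0,0.0],1],[[0.005,0.076,0.002],[-0.0193,0.0,0.0],1],[[0.005,0.074,0.011],[-0.0193,0.0,0.0],1],[[0.005,0.073,0.021],[-0.0194,0.0,0.0],1]]
[[[0.005,0.07,0.029],[-0.0193,0.0,-0.0001],1],[[0.004,0.065,0.037],[-0.0193,0.0,0.0],1],[[0.005,0.061,0.045],[-0.0194,0.0,0.0],1],[[0.005,0.054,0.053],[-0.0193,0.0,0.0],1],[[0.005,0.048,0.058],[-0.0193,0.0,0.0],1]]
[[[0.005,0.041,0.064],[-0.0194,0.0,-0.0001],1],[[0.005,0.033,0.068],[-0.0193,0.0,0.0],1],[[0.005,0.024,0.071],[-0.0193,-0.0001,0.0],1],[[0.005,0.015,0.074],[-0.0194,0.0,0.0],1],[[0.005,0.006,0.076],[-0.0193,0.0,0.0],1]]
[[[0.005,-0.003,0.075],[-0.0194,0.0,0.0],1],[[0.005,-0.012,0.075],[-0.0193,0.0,0.0],1]]
```

{"op": "jog_arm", "data": {"series": [[[0.005, 0.052, -0.055], [-0.0193, 0, 0], 1], [[0.005, 0.057, -0.049], [-0.0194, 0, 0], 1], [[0.005, 0.064, -0.041], [-0.0193, 0, 0], 1], [[0.005, 0.068, -0.033], [-0.0193, 0, 0], 1], [[0.005, 0.071, -0.025], [-0.0194, 0, 0], 1]]}}

```text
clock: 0.52
position: [0.3034, -0.484, 0.2368]
tool_rot: [2.582, 1.57, 2.093]
contact_force: [0.6, -0.4, -0.1]
finger_gap: 0.302
```

{"op": "jog_arm", "data": {"series": [[[0.005, 0.074, -0.016], [-0.0193, 0.0, 0.0], 1], [[0.005, 0.075, -0.006], [-0.0194, 0.0, 0.0], 1], [[0.005, 0.076, 0.002], [-0.0193, 0.0, 0.0], 1], [[0.005, 0.074, 0.011], [-0.0193, 0.0, 0.0], 1], [[0.005, 0.073, 0.021], [-0.0194, 0.0, 0.0], 1]]}}

```text
clock: 0.93
position: [0.3245, -0.4116, 0.232]
tool_rot: [2.101, 1.57, 2.22]
contact_force: [-0.5, 0.0, -0.2]
finger_gap: -0.002
```

{"op": "jog_arm", "data": {"series": [[[0.005, 0.07, 0.029], [-0.0193, 0.0, 0], 1], [[0.004, 0.065, 0.037], [-0.0193, 0.0, 0.0], 1], [[0.005, 0.061, 0.045], [-0.0194, 0.0, 0.0], 1], [[0.005, 0.054, 0.053], [-0.0193, 0.0, 0.0], 1], [[0.005, 0.048, 0.058], [-0.0193, 0.0, 0.0], 1]]}}

```text
clock: 1.35
position: [0.3457, -0.3391, 0.2272]
tool_rot: [1.64, 1.57, 2.366]
contact_force: [0.8, 0.6, 0.3]
finger_gap: -0.003
```

{"op": "jog_arm", "data": {"series": [[[0.005, 0.041, 0.064], [-0.0194, 0.0, 0], 1], [[0.005, 0.033, 0.068], [-0.0193, 0.0, 0.0], 1], [[0.005, 0.024, 0.071], [-0.0193, 0, 0.0], 1], [[0.005, 0.015, 0.074], [-0.0194, 0.0, 0.0], 1], [[0.005, 0.006, 0.076], [-0.0193, 0.0, 0.0], 1]]}}

```text
clock: 1.77
position: [0.3668, -0.2665, 0.2223]
tool_rot: [1.142, 1.57, 2.476]
contact_force: [-1.0, -0.2, -0.1]
finger_gap: 0.0
```

{"op": "jog_arm", "data": {"series": [[[0.005, -0.003, 0.075], [-0.0194, 0.0, 0.0], 1], [[0.005, -0.012, 0.075], [-0.0193, 0.0, 0.0], 1]]}}

```text
clock: 1.93
position: [0.3752, -0.2375, 0.2203]
tool_rot: [0.991, 1.57, 2.568]
contact_force: [0.1, -0.0, -0.1]
finger_gap: -0.001
```

```bash
python3 - <<'E'
from plan import *
st()
pc,Rc=plan([.375,-.238,.096],np.pi/2,5,1)
E
```

```text
t 1.93 p [ 0.3752 -0.2375  0.2203] rot [0.991 1.57  2.568] F [ 0.1 -0.  -0.1] T [0.02 0.03 0.01] gap -0.001 q [-0.59  0.19  2.03 -0.    0.92 -2.17]
mm/row 24.853120047731537 deg/row 0.06951441053308013
[[[0.124,0.0,-0.001],[0.0002,0.0,0.0],1],[[0.125,0.0,0.0],[0.0002,0.0,0.0],1],[[0.124,0.0,-0.001],[0.0002,0.0,0.0],1],[[0.124,0.0,0.0],[0.0002,0.0,-0.0001],1],[[0.124,0.001,-0.001],[0.0002,0.0,0.0],1]]
```

{"op": "jog_arm", "data": {"series": [[[0.124, 0, 0], [0.0002, 0, 0], 1], [[0.125, 0, 0], [0.0002, 0, 0], 1], [[0.124, 0, 0], [0.0002, 0, 0], 1], [[0.124, 0, 0], [0.0002, 0, 0], 1], [[0.124, 0, -0.001], [0.0002, 0, 0], 1]]}}

```text
clock: 2.35
position: [0.3751, -0.2384, 0.0952]
tool_rot: [-2.052, 1.571, -0.487]
contact_force: [0.8, -0.4, -0.1]
finger_gap: 0.0
```

{"op": "jog_arm", "data": {"series": [[[0, -0.06, 0], [0, 0, 0], 1], [[0, -0.06, 0], [0, 0, 0], 1], [[0, -0.04, 0], [0, 0, 0], 1], [[0, -0.03, 0], [0, 0, 0], 1]]}}

```text
clock: 2.68
position: [0.4117, -0.2383, 0.0975]
tool_rot: [1.362, 1.564, 2.929]
contact_force: [-22.8, -3.0, 15.6]
finger_gap: -0.003
```

{"op": "jog_arm", "data": {"series": [[[-0.042, -0.045, 0], [0, 0, 0], 1], [[-0.037, -0.049, 0], [0, 0, 0], 1], [[-0.033, -0.053, 0], [0, 0, 0], 1], [[-0.027, -0.056, 0], [0, 0, 0], 1]]}}

```text
clock: 3.02
position: [0.4546, -0.2388, 0.1263]
tool_rot: [-2.533, 1.571, -0.968]
contact_force: [-3.1, 1.6, -0.8]
finger_gap: -0.001
```

{"op": "jog_arm", "data": {"series": [[[-0.021, -0.058, 0], [0, 0, 0], 1], [[-0.014, -0.06, 0], [0, 0, 0], 1], [[-0.006, -0.06, 0], [0, 0, 0], 1]]}}

```text
clock: 3.27
position: [0.4914, -0.2395, 0.1338]
tool_rot: [-2.104, 1.568, -0.539]
contact_force: [-3.2, -0.3, 1.7]
finger_gap: -0.001
```

{"op": "jog_arm", "data": {"series": [[[0, -0.03, 0], [0, 0, 0], 1]]}}

```text
clock: 3.35
position: [0.4966, -0.2396, 0.1333]
tool_rot: [2.316, 1.57, -2.401]
contact_force: [-24.2, -4.7, 16.4]
finger_gap: 0.003
```

{"op": "jog_arm", "data": {"series": [[[0, -0.015, 0], [0, 0, 0], 1], [[0, 0, 0], [0, 0, 0], 1], [[0, 0, 0], [0, 0, 0], 1]]}}

```text
clock: 3.6
position: [0.4965, -0.2392, 0.132]
tool_rot: [1.396, 1.566, 2.961]
contact_force: [-12.3, -0.5, 8.3]
finger_gap: -0.002
```

```bash
python3 - <<'E'
from h import *
st(); crop("side",260,80,430,230,4,"pics/s4.png")
E
```

```text
t 3.6 p [ 0.4965 -0.2392  0.132 ] rot [1.396 1.566 2.961] F [-12.3  -0.5   8.3] T [-0.11  1.76 -0.05] gap -0.002 q [-0.47  0.47  1.86 -0.    0.81 -2.03]
```

View pics/s4.png

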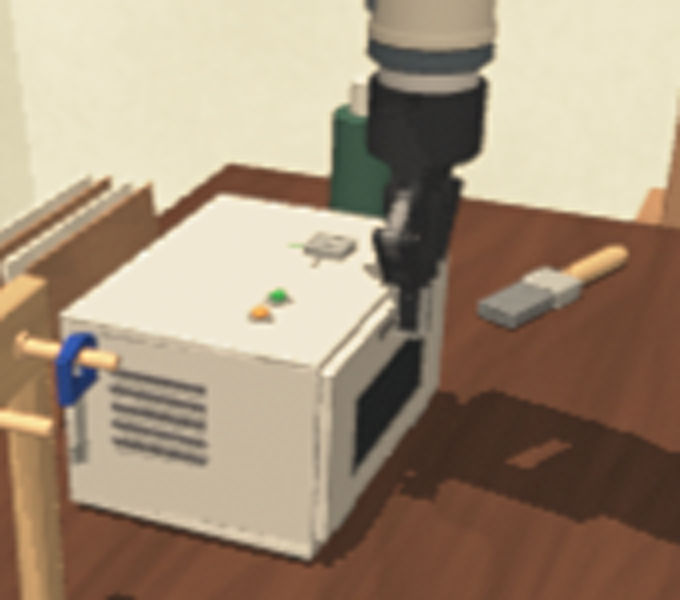

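{"op": "jog_arm", "data": {"series": [[[0, -0.03, 0], [0, 0, 0], 1], [[0, 0, 0], [0, 0, 0], 1], [[0, 0, 0], [0, 0, 0], 1]]}}

```text
clock: 3.9
position: [0.4967, -0.2386, 0.1312]
tool_rot: [1.374, 1.553, 2.939]
contact_force: [-32.5, -4.4, 20.7]
finger_gap: -0.0
```

{"op": "jog_arm", "data": {"series": [[[0, 0.15, 0], [0, 0, 0], 1], [[-0.06, 0.1, 0], [0, 0, 0], 1], [[-0.18, 0, 0], [0, 0, 0], 0], [[-0.2, 0, 0], [0, 0, 0], 0], [[-0.2, 0, 0], [0, 0, 0], 0]]}}

```text
clock: 4.32
position: [0.4546, -0.2392, 0.2615]
tool_rot: [0.56, 1.57, 2.124]
contact_force: [1.5, -0.9, 0.2]
finger_gap: 0.42
```

```bash
python3 - <<'E'
from plan import *
st()
pc,Rc=plan([.5835,.203,.290],np.pi/2+.045,15,-.2)
b=vision.get_image("top");crop("top",345,140,465,255,5,"pics/t5.png",b)
a=vision.get_image("side"); crop("side",200,110,430,260,3,"pics/s5.png",a)
E
```

```text
t 4.32 p [ 0.4546 -0.2392  0.2615] rot [0.56  1.57  2.124] F [ 1.5 -0.9  0.2] T [ 0.01 -0.03 -0.06] gap 0.42 q [-0.51  0.24  1.86  0.    1.05 -2.07]
mm/row 30.765035986193244 deg/row 0.19753615024236224
[[[-0.009,-0.042,0.148],[-0.0005,0.0,0.0],-0.2],[[-0.01,-0.042,0.147],[-0.0006,0.0,0.0],-0.2],[[-0.009,-0.043,0.148],[-0.0005,0.0,0.0],-0.2],[[-0.01,-0.044,0.147],[-0.0006,0.0,0.0],-0.2],[[-0.009,-0.044,0.147],[-0.0005,0.0,0.0],-0.2]]
[[[-0.01,-0.044,0.147],[-0.0006,0.0,0.0],-0.2],[[-0.009,-0.045,0.147],[-0.0005,0.0,0.0],-0.2],[[-0.01,-0.046,0.146],[-0.0006,0.0,0.0],-0.2],[[-0.009,-0.046,0.147],[-0.0005,0.0,0.0],-0.2],[[-0.01,-0.046,0.146],[-0.0006,0.0,0.0],-0.2]]
[[[-0.009,-0.047,0.146],[-0.0005,0.0,0.0],-0.2],[[-0.01,-0.048,0.146],[-0.0006,0.0,0.0],-0.2],[[-0.009,-0.048,0.146],[-0.0005,0.0,0.0],-0.2],[[-0.01,-0.048,0.146],[-0.0006,0.0,0.0],-0.2],[[-0.009,-0.049,0.145],[-0.0005,0.0,0.0],-0.2]]
```

View pics/s5.png

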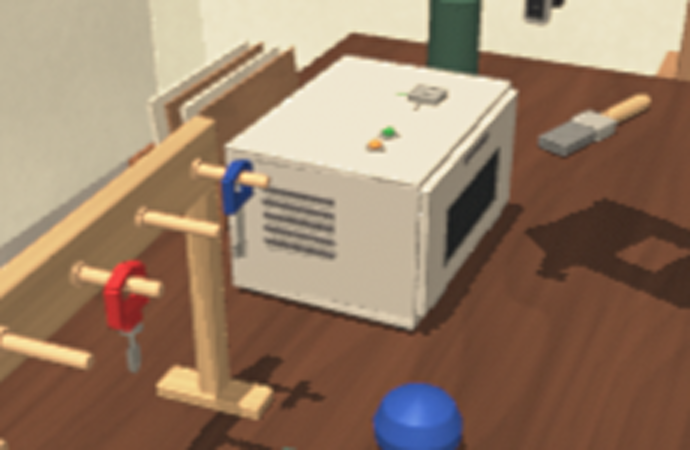

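View pics/t5.png

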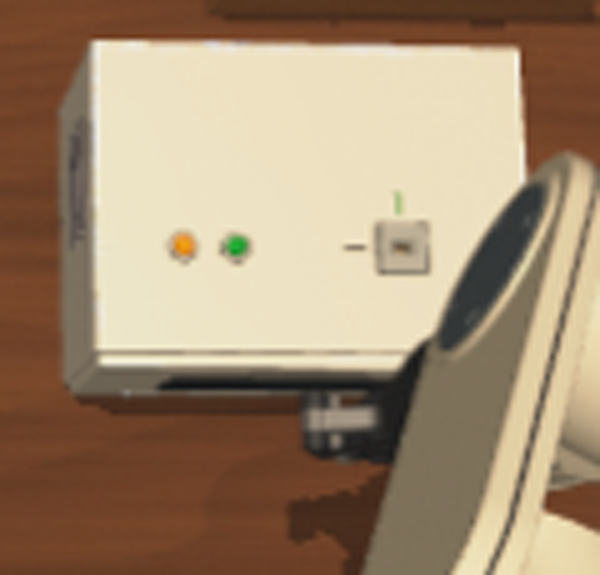

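{"op": "jog_arm", "data": {"series": [[[-0.009, -0.042, 0.148], [-0.0005, 0, 0], -0.2], [[-0.01, -0.042, 0.147], [-0.0006, 0, 0], -0.2], [[-0.009, -0.043, 0.148], [-0.0005, 0, 0], -0.2], [[-0.01, -0.044, 0.147], [-0.0006, 0, 0], -0.2], [[-0.009, -0.044, 0.147], [-0.0005, 0, 0], -0.2]]}}

```text
clock: 4.83
position: [0.4984, -0.0903, 0.2695]
tool_rot: [-1.697, 1.57, -0.115]
contact_force: [2.2, 0.5, -0.2]
finger_gap: 0.601
```

{"op": "jog_arm", "data": {"series": [[[-0.01, -0.044, 0.147], [-0.0006, 0, 0], -0.2], [[-0.009, -0.045, 0.147], [-0.0005, 0, 0], -0.2], [[-0.01, -0.046, 0.146], [-0.0006, 0, 0], -0.2], [[-0.009, -0.046, 0.147], [-0.0005, 0, 0], -0.2], [[-0.01, -0.046, 0.146], [-0.0006, 0, 0], -0.2]]}}

```text
clock: 5.25
position: [0.5411, 0.0577, 0.2789]
tool_rot: [-1.368, 1.57, 0.231]
contact_force: [-0.4, 0.4, -0.2]
finger_gap: 0.601
```

{"op": "jog_arm", "data": {"series": [[[-0.009, -0.047, 0.146], [-0.0005, 0, 0], -0.2], [[-0.01, -0.048, 0.146], [-0.0006, 0, 0], -0.2], [[-0.009, -0.048, 0.146], [-0.0005, 0, 0], -0.2], [[-0.01, -0.048, 0.146], [-0.0006, 0, 0], -0.2], [[-0.009, -0.049, 0.145], [-0.0005, 0, 0], -0.2]]}}

```text
clock: 5.67
position: [0.5839, 0.2053, 0.2881]
tool_rot: [-1.162, 1.57, 0.455]
contact_force: [1.3, -0.6, -0.3]
finger_gap: 0.598
```

```bash
python3 - <<'E'
from plan import *
st()
pc,Rc=plan([.5835,.203,.200],np.pi/2+.045,5,-.2)
a=vision.get_image("side"); cv2.imwrite("pics/s6f.png",a[:,:,::-1]);crop("side",180,90,300,240,5,"pics/s6.png",a)
b=vision.get_image("top");crop("top",200,130,320,250,5,"pics/t6.png",b)
E
```

```text
t 5.67 p [0.5839 0.2053 0.2881] rot [-1.162  1.57   0.455] F [ 1.3 -0.6 -0.3] T [ 0.01 -0.03 -0.04] gap 0.598 q [ 0.32  0.37  1.6   0.    1.17 -1.3 ]
mm/row 17.622676734738473 deg/row 0.011545988799962315
[[[0.088,0.001,-0.002],[0.0,0.0,0.0],-0.2],[[0.088,0.0,-0.003],[0.0,0.0,0.0],-0.2],[[0.088,0.001,-0.002],[0.0001,0.0,0.0001],-0.2],[[0.088,0.0,-0.002],[0.0,0.0,0.0],-0.2],[[0.088,0.0,-0.003],[0.0,0.0,0.0],-0.2]]
```

View pics/s6.png

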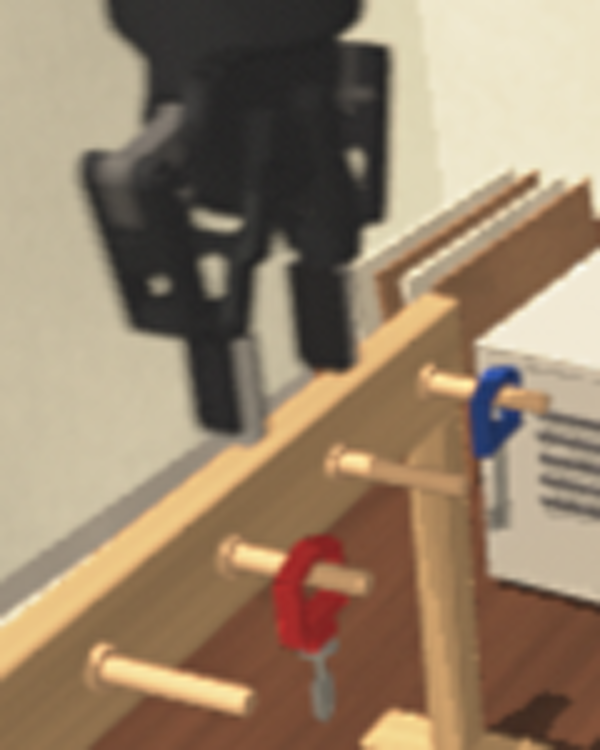

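View pics/t6.png

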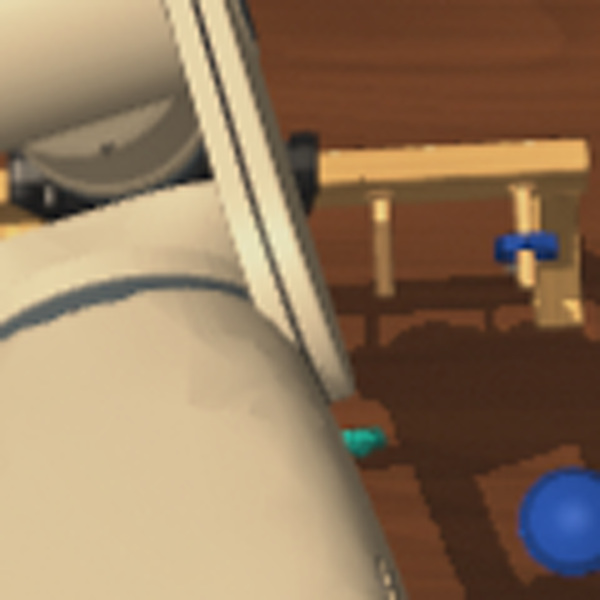

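{"op": "jog_arm", "data": {"series": [[[0.088, 0, -0.002], [0, 0, 0], -0.2], [[0.088, 0, -0.003], [0, 0, 0], -0.2], [[0.088, 0.001, -0.002], [0, 0, 0], -0.2], [[0.088, 0, -0.002], [0, 0, 0], -0.2], [[0.088, 0, -0.003], [0, 0, 0], -0.2]]}}

```text
clock: 6.18
position: [0.5831, 0.2004, 0.1993]
tool_rot: [-1.844, 1.571, -0.228]
contact_force: [0.3, 1.0, -0.0]
finger_gap: 0.6
```

```bash
python3 - <<'E'
from plan import *
st()
a=vision.get_image("side"); crop("side",180,130,300,250,6,"pics/s7.png",a)
E
```

```text
t 6.18 p [0.5831 0.2004 0.1993] rot [-1.844  1.571 -0.228] F [ 0.3  1.  -0. ] T [ 0.   -0.01  0.02] gap 0.6 q [ 0.31  0.46  1.68 -0.    1.   -1.3 ]
```

View pics/s7.png

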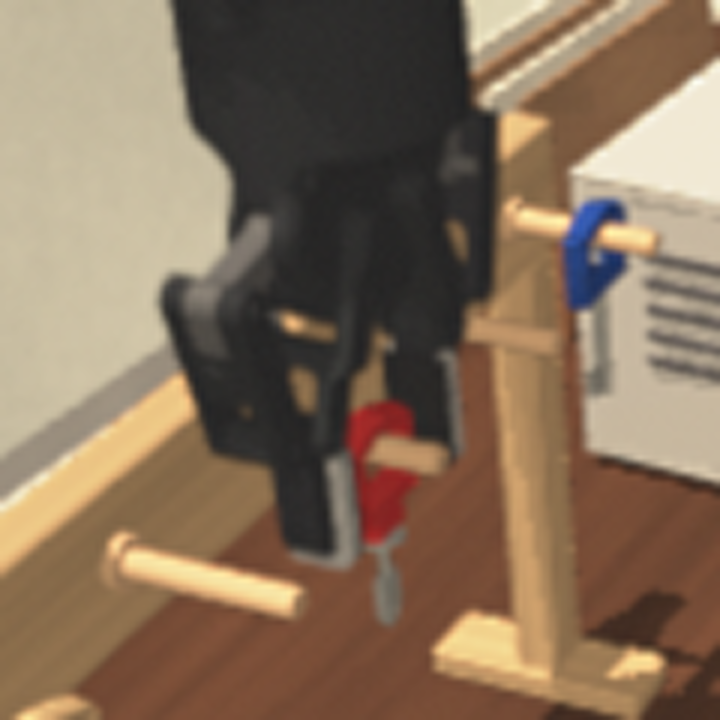

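{"op": "jog_arm", "data": {"series": [[[0, 0, 0.013], [0, 0, 0], -0.2], [[0, 0, 0], [0, 0, 0], 0.1], [[0, 0, 0], [0, 0, 0], 0.5], [[0, 0, 0], [0, 0, 0], 0.5], [[0, 0, 0], [0, 0, 0], 0.5]], "squeeze": 60}}

```text
clock: 6.65
position: [0.5833, 0.2035, 0.2018]
tool_rot: [-1.307, 1.569, 0.309]
contact_force: [0.4, -0.3, -0.1]
finger_gap: 0.386
```

```bash
python3 - <<'E'
from plan import *
st()
a=vision.get_image("side"); crop("side",180,130,300,250,6,"pics/s8.png",a)
E
```

```text
t 6.65 p [0.5833 0.2035 0.2018] rot [-1.307  1.569  0.309] F [ 0.4 -0.3 -0.1] T [-0.02  0.01  0.  ] gap 0.386 q [ 0.32  0.46  1.68 -0.    1.   -1.3 ]
```

View pics/s8.png

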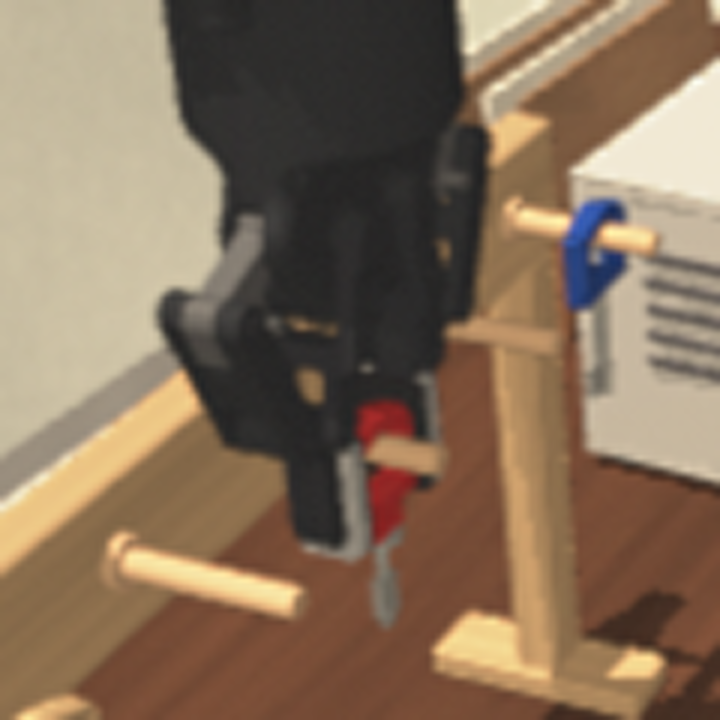

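{"op": "jog_arm", "data": {"series": [[[-0.013, 0, 0], [0, 0, 0], 0.5], [[-0.012, 0, 0], [0, 0, 0], 0.5], [[0, 0, 0], [0, 0, 0], 0.5]]}}

```text
clock: 6.95
position: [0.5831, 0.2035, 0.2066]
tool_rot: [-1.301, 1.57, 0.315]
contact_force: [0.1, -0.3, 0.1]
finger_gap: 0.383
```

```bash
python3 - <<'E'
from plan import *
st()
a=vision.get_image("side"); crop("side",180,130,300,250,6,"pics/s9.png",a)
E
```

```text
t 6.95 p [0.5831 0.2035 0.2066] rot [-1.301  1.57   0.315] F [ 0.1 -0.3  0.1] T [0.02 0.05 0.02] gap 0.383 q [ 0.32  0.45  1.67 -0.    1.01 -1.3 ]
```

View pics/s9.png

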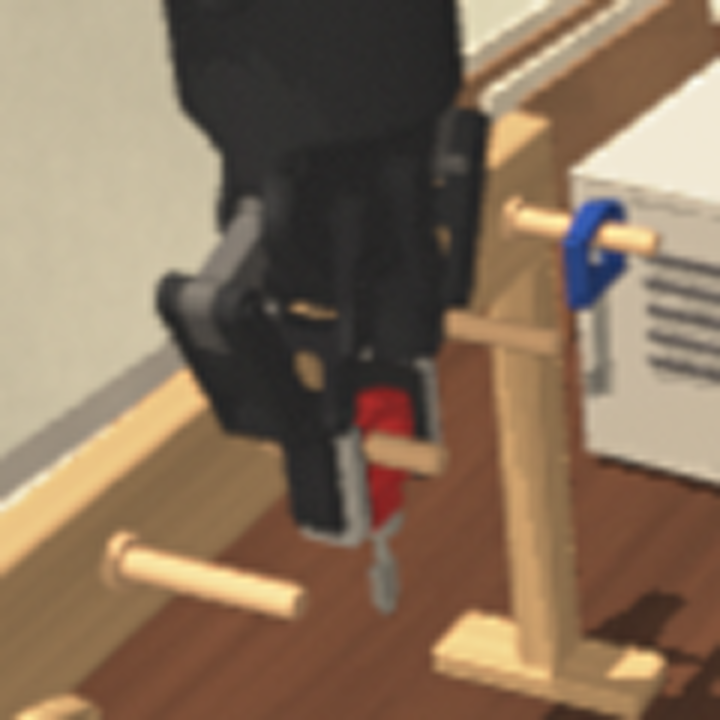

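{"op": "jog_arm", "data": {"series": [[[0, 0.05, 0], [0, 0, 0], 0.5], [[0, 0.06, 0], [0, 0, 0], 0.5], [[0, 0.07, 0], [0, 0, 0], 0.5], [[0, 0.08, 0], [0, 0, 0], 0.5], [[0, 0.08, 0], [0, 0, 0], 0.5]]}}

```text
clock: 7.42
position: [0.5133, 0.2001, 0.2055]
tool_rot: [1.735, 1.57, -2.932]
contact_force: [-0.6, -0.1, 0.3]
finger_gap: 0.384
```

{"op": "jog_arm", "data": {"series": [[[-0.08, 0.02, 0], [0, 0, 0], 0.5], [[-0.1, 0, 0], [0, 0, 0], 0.5], [[-0.1, 0, 0], [0, 0, 0], 0.5], [[0, 0, 0], [0, 0, 0], 0.5]]}}

```text
clock: 7.75
position: [0.5119, 0.2008, 0.2654]
tool_rot: [-1.254, 1.565, 0.362]
contact_force: [1.0, -0.3, 0.3]
finger_gap: 0.384
```

```bash
python3 - <<'E'
from plan import *
st()
a=vision.get_image("side"); cv2.imwrite("pics/s10f.png",a[:,:,::-1]);crop("side",200,80,360,200,5,"pics/s10.png",a)
b=vision.get_image("top");cv2.imwrite("pics/t10f.png",b[:,:,::-1])
E
```

```text
t 7.75 p [0.5119 0.2008 0.2654] rot [-1.254  1.565  0.362] F [ 1.  -0.3  0.3] T [ 0.03 -0.04  0.06] gap 0.384 q [ 0.35  0.28  1.78  0.    1.07 -1.26]
```

View pics/s10f.png

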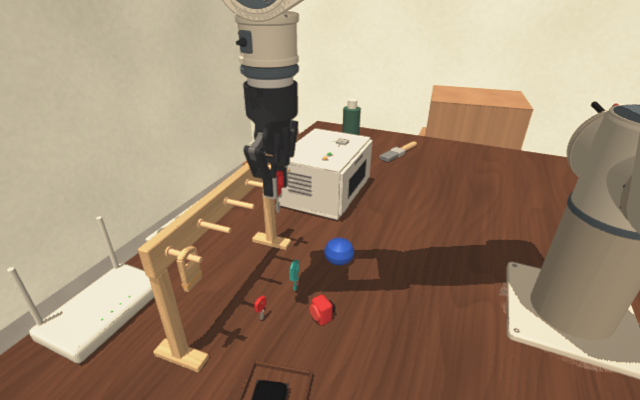

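View pics/t10f.png

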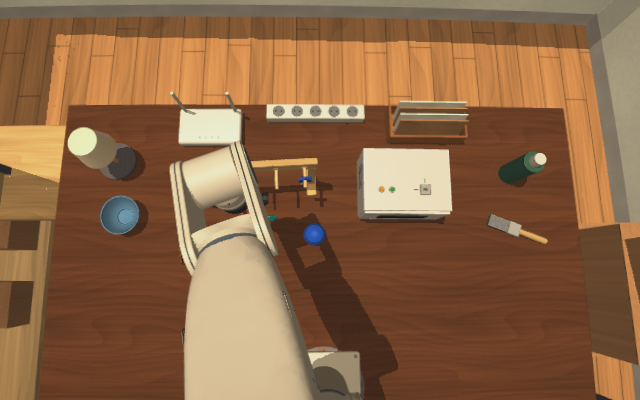

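```bash
python3 - <<'E'
from plan import *
pc,Rc=plan([.5753,-.287,.236],np.pi/2,16,.5)
E
```

```text
mm/row 30.757985942184586 deg/row 0.16272119505200505
[[[0.008,-0.013,-0.153],[0.0005,0.0,0.0],0.5],[[0.008,-0.014,-0.153],[0.0004,0.0,0.0],0.5],[[0.008,-0.014,-0.153],[0.0005,0.0,0.0],0.5],[[0.009,-0.015,-0.153],[0.0004,0.0,0.0],0.5],[[0.008,-0.015,-0.153],[0.0005,0.0,0.0001],0.5]]
[[[0.008,-0.015,-0.152],[0.0004,0.0,0.0],0.5],[[0.008,-0.016,-0.153],[0.0005,0.0,0.0],0.5],[[0.008,-0.017,-0.153],[0.0004,0.0,0.0],0.5],[[0.008,-0.016,-0.152],[0.0005,0.0,0.0],0.5],[[0.008,-0.018,-0.153],[0.0004,0.0,0.0],0.5]]
[[[0.008,-0.017,-0.153],[0.0005,0.0001,0.0],0.5],[[0.009,-0.018,-0.152],[0.0004,0.0,0.0],0.5],[[0.008,-0.019,-0.153],[0.0005,0.0,0.0001],0.5],[[0.008,-0.019,-0.152],[0.0004,0.0,0.0],0.5],[[0.008,-0.019,-0.152],[0.0005,0.0,0.0],0.5]]
[[[0.008,-0.02,-0.153],[0.0004,0.0,0.0],0.5]]
```

{"op": "jog_arm", "data": {"series": [[[0.008, -0.013, -0.153], [0.0005, 0, 0], 0.5], [[0.008, -0.014, -0.153], [0.0004, 0, 0], 0.5], [[0.008, -0.014, -0.153], [0.0005, 0, 0], 0.5], [[0.009, -0.015, -0.153], [0.0004, 0, 0], 0.5], [[0.008, -0.015, -0.153], [0.0005, 0, 0], 0.5]]}}

```text
clock: 8.27
position: [0.5299, 0.0465, 0.2519]
tool_rot: [1.596, 1.568, -3.086]
contact_force: [0.4, 0.5, -1.3]
finger_gap: 0.387
```

{"op": "jog_arm", "data": {"series": [[[0.008, -0.015, -0.152], [0.0004, 0, 0], 0.5], [[0.008, -0.016, -0.153], [0.0005, 0, 0], 0.5], [[0.008, -0.017, -0.153], [0.0004, 0, 0], 0.5], [[0.008, -0.016, -0.152], [0.0005, 0, 0], 0.5], [[0.008, -0.018, -0.153], [0.0004, 0, 0], 0.5]]}}

```text
clock: 8.68
position: [0.5501, -0.1056, 0.2438]
tool_rot: [1.319, 1.568, 2.906]
contact_force: [0.9, -0.2, -0.5]
finger_gap: 0.383
```

{"op": "jog_arm", "data": {"series": [[[0.008, -0.017, -0.153], [0.0005, 0, 0], 0.5], [[0.009, -0.018, -0.152], [0.0004, 0, 0], 0.5], [[0.008, -0.019, -0.153], [0.0005, 0, 0], 0.5], [[0.008, -0.019, -0.152], [0.0004, 0, 0], 0.5], [[0.008, -0.019, -0.152], [0.0005, 0, 0], 0.5]]}}

```text
clock: 9.1
position: [0.5704, -0.2576, 0.2354]
tool_rot: [1.102, 1.568, 2.675]
contact_force: [1.6, 0.3, 0.4]
finger_gap: 0.384
```

{"op": "jog_arm", "data": {"series": [[[0.008, -0.02, -0.153], [0.0004, 0, 0], 0.5], [[0, 0, 0], [0, 0, 0], 0.5], [[0, 0, 0], [0, 0, 0], 0.5]]}}

```text
clock: 9.35
position: [0.5744, -0.288, 0.2337]
tool_rot: [1.039, 1.568, 2.607]
contact_force: [-0.5, 0.7, -0.5]
finger_gap: 0.386
```

```bash
python3 - <<'E'
from plan import *
s=st()
a=vision.get_image("side"); cv2.imwrite("pics/s11f.png",a[:,:,::-1]);crop("side",305,85,385,155,10,"pics/s11.png",a)
b=vision.get_image("top");crop("top",345,130,475,250,5,"pics/t11.png",b)
p=s["position"]
print(proj("side",[p-[0,0,.049],p-[0,0,.011],[.5753,-.287,.156]]))
E
```

```text
t 9.35 p [ 0.5744 -0.288   0.2337] rot [1.039 1.568 2.607] F [-0.5  0.7 -0.5] T [ 0.03 -0.02  0.01] gap 0.386 q [-0.48  0.46  1.59  0.    1.09 -2.05]
[[342.97363408 131.08207342]
 [343.51884293 117.96556346]
 [342.1437239  140.73198327]]
```

View pics/s11.png

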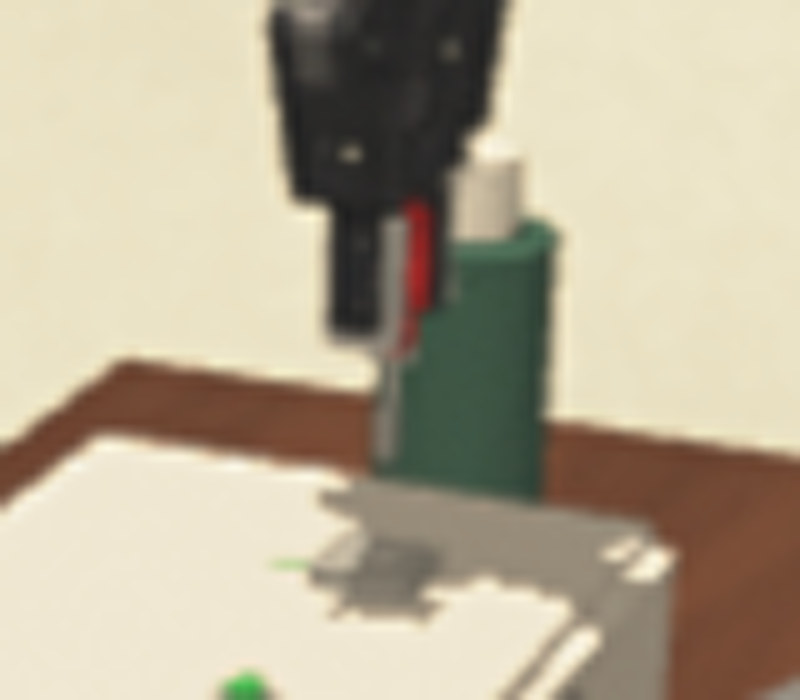

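View pics/t11.png

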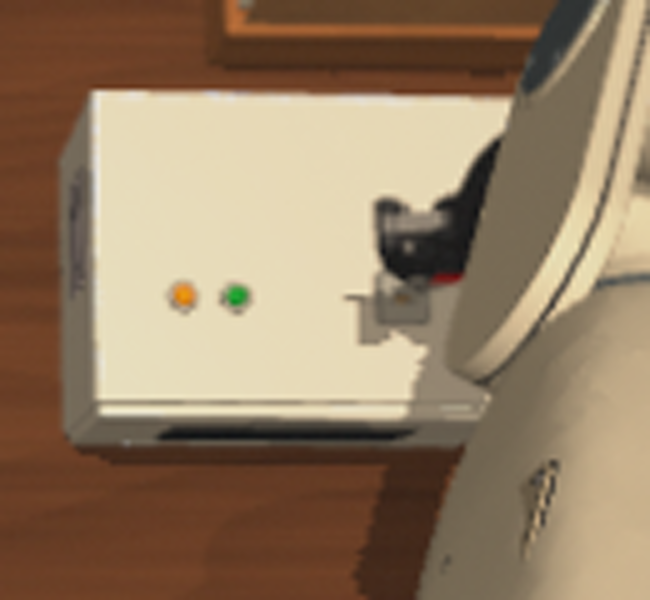

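{"op": "jog_arm", "data": {"series": [[[0.05, -0.003, 0.005], [0, 0, 0], 0.5], [[0.05, 0, 0], [0, 0, 0], 0.5], [[0.02, 0, 0], [0, 0, 0], 0.5], [[0, 0, 0], [0, 0, 0], 0.5], [[0, 0, 0], [0, 0, 0], 0.5]]}}

```text
clock: 9.87
position: [0.5759, -0.2855, 0.2111]
tool_rot: [1.069, 1.57, 2.64]
contact_force: [0.7, 0.3, 0.2]
finger_gap: 0.383
```

```bash
python3 - <<'E'
from plan import *
s=st()
a=vision.get_image("side"); crop("side",315,105,375,155,12,"pics/s12.png",a)
b=vision.get_image("top");crop("top",400,165,450,210,14,"pics/t12.png",b)
p=s["position"]
print(proj("side",[p-[0,0,.049],p-[0,0,.011],[.5753,-.287,.156]]))
E
```

```text
t 9.87 p [ 0.5759 -0.2855  0.2111] rot [1.069 1.57  2.64 ] F [0.7 0.3 0.2] T [ 0.01 -0.02 -0.01] gap 0.383 q [-0.48  0.48  1.61  0.    1.05 -2.05]
[[341.83055636 138.87465083]
 [342.34927228 126.03022421]
 [342.1437239  140.73198327]]
```

View pics/s12.png

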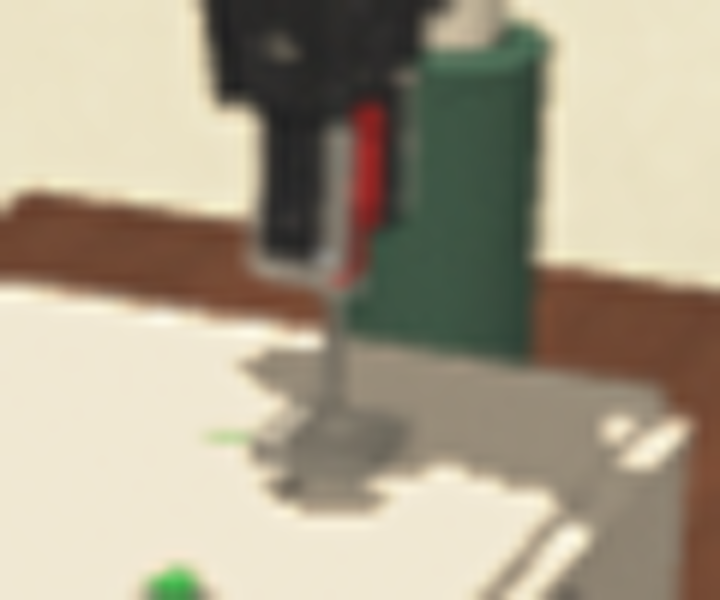

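View pics/t12.png

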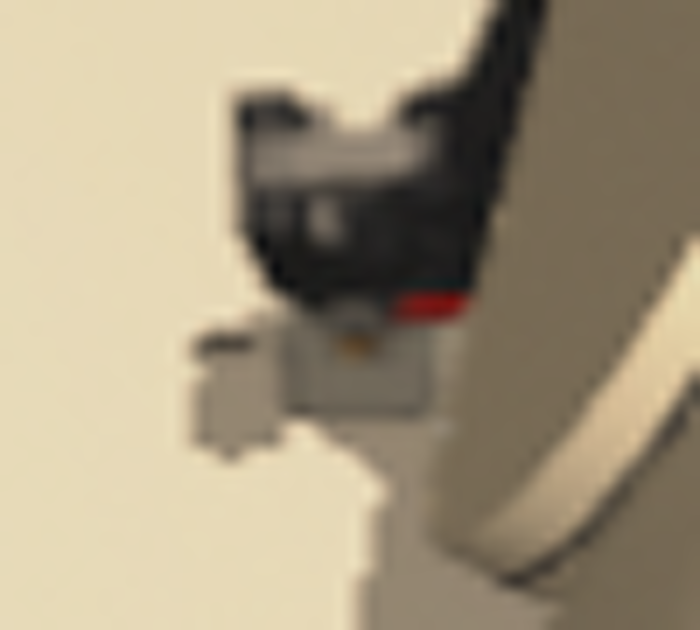

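```bash
cat >> h.py <<'E'
def avg(n=10,cam="side"):
    P=[];F=[];I=[];T=[]
    for _ in range(n):
        I.append(vision.get_image(cam).astype(float)); s=r.read_state(); P.append(s["position"]);F.append(s["contact_force"]);T.append(s["torque"])
    P=np.array(P); print("t",round(s["clock"],2),"p",P.mean(0).round(4),"sd",P.std(0).round(4),"F",np.mean(F,0).round(2),"T",np.mean(T,0).round(3),"gap",round(s["finger_gap"],3)); return P.mean(0),np.mean(I,0).astype(np.uint8)
E
python3 - <<'E'
from h import *
p,a=avg(10)
print(proj("side",[p-[0,0,.049],p-[0,0,.011]]))
E
```

```text
t 10.47 p [ 0.5763 -0.2862  0.212 ] sd [0.0001 0.     0.0001] F [ 0.13 -0.05 -0.35] T [ 0.013 -0.002  0.01 ] gap 0.382
[[341.82786856 138.4547452 ]
 [342.34641811 125.60524637]]
```

```bash
python3 - <<'E'
from h import *
p,a=avg(2)
crop("side",325,118,360,150,22,"pics/s13.png",a)
b=proj("side",[[.576,-.286,.163],[.577,-.286,.163],[.576,-.285,.163],[.576,-.286,.164]]); print((b[1:]-b[0]).round(3))
o=cv2.imread("pics/side0.png")[:,:,::-1]; crop("side",325,118,360,150,22,"pics/s13o.png",o)
g=a[132:140,335:350].astype(int).sum(2); print(g)
E
```

```text
t 10.57 p [ 0.5761 -0.2862  0.2118] sd [0. 0. 0.] F [ 0.12 -0.4  -0.51] T [-0.035  0.031 -0.021] gap 0.385
[[-0.33  -0.053]
 [-0.122  0.118]
 [ 0.013 -0.332]]
[[705 696 647 577 499 499 438 321 303 243 229 225 220 215 218]
 [692 683 663 661 675 696 612 367 335 351 322 306 298 274 258]
 [655 595 453 439 445 453 421 342 350 409 413 416 416 397 374]
 [505 427 401 401 405 405 388 342 352 412 415 416 416 415 412]
 [629 515 468 412 408 407 388 349 357 409 415 414 413 413 413]
 [683 681 637 486 409 396 384 363 376 412 415 413 413 412 414]
 [686 689 682 607 447 394 351 342 365 400 404 404 404 409 412]
 [685 678 639 560 510 451 331 323 345 347 353 357 362 385 398]]
```

View pics/s13.png

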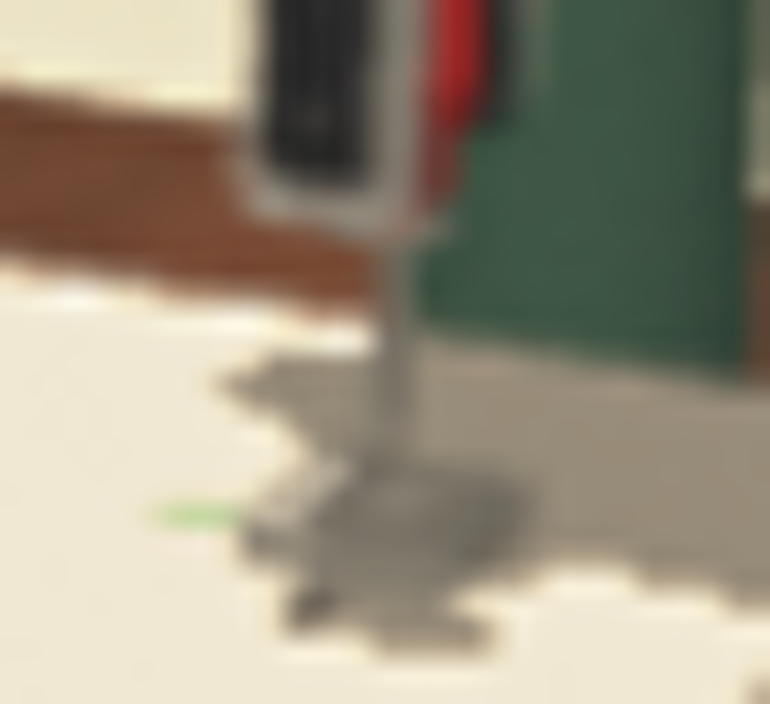

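View pics/s13o.png

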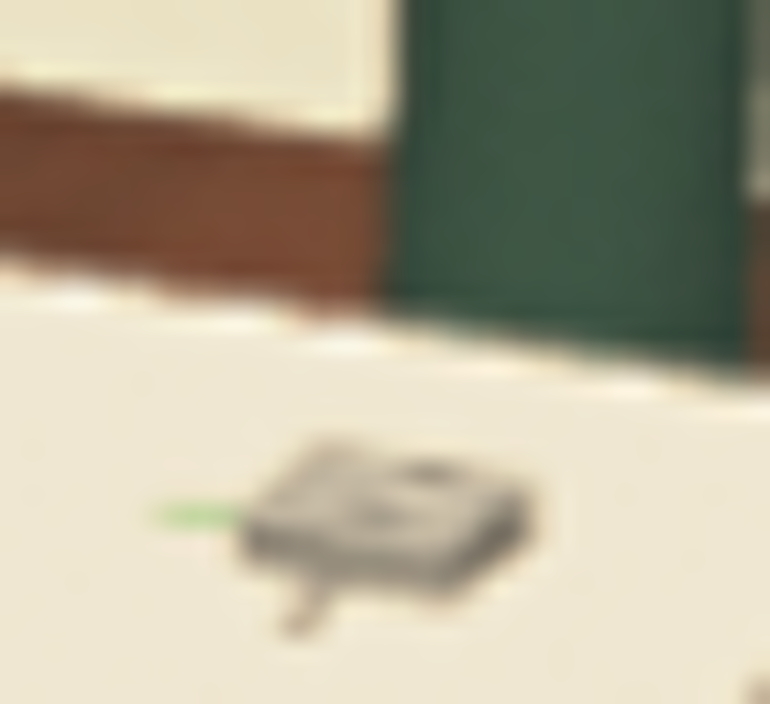

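{"op": "jog_arm", "data": {"series": [[[0.02, 0, -0.004], [0, 0, 0], 0.5], [[0.01, 0, 0], [0, 0, 0], 0.5], [[0.005, 0, 0], [0, 0, 0], 0.5], [[0, 0, 0], [0, 0, 0], 0.5]]}}

```text
clock: 10.9
position: [0.5759, -0.2868, 0.2041]
tool_rot: [1.091, 1.57, 2.661]
contact_force: [0.2, -0.5, -0.6]
finger_gap: 0.384
```

```bash
python3 - <<'E'
from h import *
p,a=avg(4)
E
```

```text
t 11.1 p [ 0.5761 -0.2869  0.2046] sd [0.0001 0.     0.0002] F [-0.   -0.4  -0.58] T [ 0.004 -0.02   0.001] gap 0.387
```

{"op": "jog_arm", "data": {"series": [[[0.01, 0, 0], [0, 0, 0], 0.5], [[0, 0, 0], [0, 0, 0], 0.5], [[0.01, 0, 0], [0, 0, 0], 0.5], [[0, 0, 0], [0, 0, 0], 0.5]]}}

```text
clock: 11.43
position: [0.576, -0.2868, 0.2003]
tool_rot: [1.092, 1.57, 2.662]
contact_force: [-0.4, -0.2, -1.3]
finger_gap: 0.384
```

```bash
python3 - <<'E'
from h import *
p,a=avg(4)
E
```

```text
t 11.63 p [ 0.5761 -0.2869  0.2006] sd [0.0001 0.     0.0001] F [ 0.29  0.01 -0.49] T [-0.016  0.011  0.029] gap 0.38
```

{"op": "jog_arm", "data": {"series": [[[0.01, 0, 0], [0, 0, 0], 0.5], [[0, 0, 0], [0, 0, 0], 0.5], [[0.01, 0, 0], [0, 0, 0], 0.5], [[0, 0, 0], [0, 0, 0], 0.5]]}}

```text
clock: 11.97
position: [0.576, -0.2869, 0.1963]
tool_rot: [1.314, 1.57, 2.885]
contact_force: [-1.0, -0.9, -1.2]
finger_gap: 0.381
```

```bash
python3 - <<'E'
from h import *
p,a=avg(4)
crop("side",325,108,360,150,16,"pics/s14.png",a)
E
```

```text
t 12.17 p [ 0.5761 -0.2869  0.1966] sd [0.     0.     0.0001] F [ 0.01 -0.22 -0.21] T [-0.042  0.022 -0.   ] gap 0.381
```

View pics/s14.png

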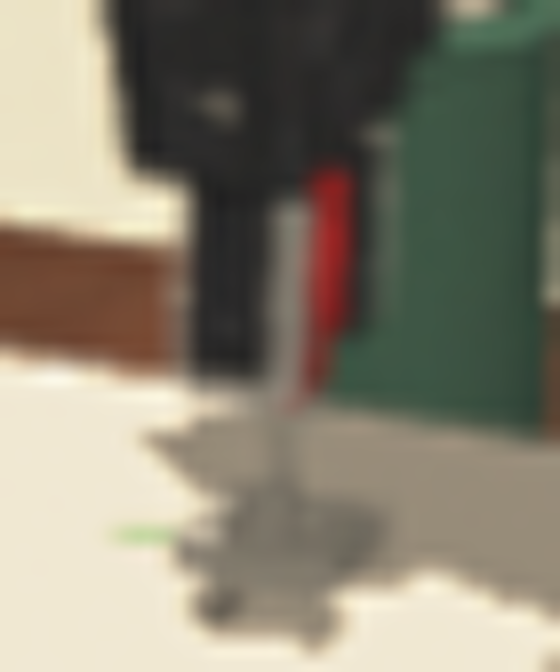

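{"op": "jog_arm", "data": {"series": [[[0.01, 0, 0], [0, 0, 0], 0.5], [[0.01, 0, 0], [0, 0, 0], 0.5], [[0.01, 0, 0], [0, 0, 0], 0.5], [[0, 0, 0], [0, 0, 0], 0.5]]}}

```text
clock: 12.5
position: [0.5759, -0.2869, 0.1902]
tool_rot: [1.332, 1.57, 2.903]
contact_force: [-0.0, -0.5, -0.3]
finger_gap: 0.385
```

```bash
python3 - <<'E'
from h import *
p,a=avg(3)
E
```

```text
t 12.65 p [ 0.576  -0.2869  0.1905] sd [0.0001 0.     0.0001] F [0.21 0.15 0.25] T [-0.065  0.013  0.016] gap 0.382
```

{"op": "jog_arm", "data": {"series": [[[0.01, 0, 0], [0, 0, 0], 0.5], [[0.01, 0, 0], [0, 0, 0], 0.5], [[0, 0, 0], [0, 0, 0], 0.5]]}}

```text
clock: 12.9
position: [0.5765, -0.2876, 0.1868]
tool_rot: [-2.533, 1.569, -0.962]
contact_force: [0.6, -2.7, 1.9]
finger_gap: 0.384
```

{"op": "jog_arm", "data": {"series": [[[0.01, 0, 0], [0, 0, 0], 0.5], [[0.01, 0, 0], [0, 0, 0], 0.5], [[0, 0, 0], [0, 0, 0], 0.5]]}}

```text
clock: 13.15
position: [0.5762, -0.2869, 0.1824]
tool_rot: [-0.593, 1.571, 0.978]
contact_force: [-1.0, -2.8, -0.7]
finger_gap: 0.383
```

```bash
python3 - <<'E'
from h import *
p,a=avg(3)
crop("side",325,108,360,150,16,"pics/s15.png",a)
E
```

```text
t 13.3 p [ 0.5758 -0.2869  0.1823] sd [0. 0. 0.] F [ 0.36 -3.35 -0.9 ] T [-0.688 -0.053  0.01 ] gap 0.381
```

View pics/s15.png

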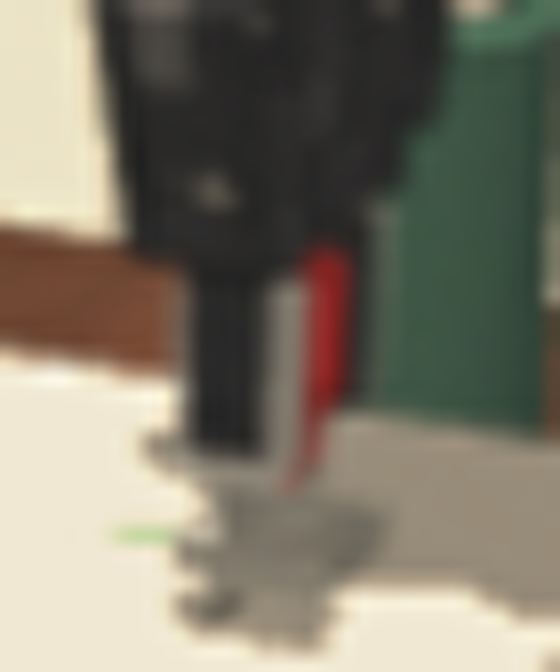

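{"op": "jog_arm", "data": {"series": [[[0, 0, -0.004], [0, 0, 0], 0.5], [[0.01, 0, 0], [0, 0, 0], 0.5], [[0, 0, 0], [0, 0, 0], 0.5]]}}

```text
clock: 13.55
position: [0.5759, -0.2876, 0.1806]
tool_rot: [1.17, 1.57, 2.74]
contact_force: [0.2, -1.2, 0.9]
finger_gap: 0.382
```

```bash
python3 - <<'E'
from h import *
p,a=avg(3)
E
```

```text
t 13.7 p [ 0.5759 -0.2876  0.1806] sd [0. 0. 0.] F [-1.03 -1.39  0.46] T [-0.292  0.158 -0.008] gap 0.389
```

{"op": "jog_arm", "data": {"series": [[[0.01, 0, -0.001], [0, 0, 0], 0.5], [[0, 0, 0], [0, 0, 0], 0.5], [[0.01, 0, 0], [0, 0, 0], 0.5], [[0, 0, 0], [0, 0, 0], 0.5]]}}

```text
clock: 14.03
position: [0.576, -0.2878, 0.1767]
tool_rot: [0.733, 1.57, 2.304]
contact_force: [-2.6, -0.6, 1.4]
finger_gap: 0.387
```

```bash
python3 - <<'E'
from h import *
p,a=avg(3)
E
```

```text
t 14.18 p [ 0.5759 -0.2878  0.1765] sd [0.     0.     0.0001] F [-0.87 -0.95  0.55] T [-0.187  0.206 -0.021] gap 0.38
```

{"op": "jog_arm", "data": {"series": [[[0.01, 0, 0], [0, 0, 0], 0.5], [[0, 0, 0], [0, 0, 0], 0.5], [[0.01, 0, 0], [0, 0, 0], 0.5], [[0, 0, 0], [0, 0, 0], 0.5]]}}

```text
clock: 14.52
position: [0.5763, -0.2876, 0.1737]
tool_rot: [-0.472, 1.57, 1.099]
contact_force: [-3.4, 2.6, 11.0]
finger_gap: 0.384
```

```bash
python3 - <<'E'
from h import *
p,a=avg(3)
crop("side",325,108,360,150,16,"pics/s16.png",a)
E
```

```text
t 14.67 p [ 0.5763 -0.2877  0.1738] sd [0. 0. 0.] F [-3.64  1.94 10.23] T [ 0.352  0.652 -0.012] gap 0.385
```

View pics/s16.png

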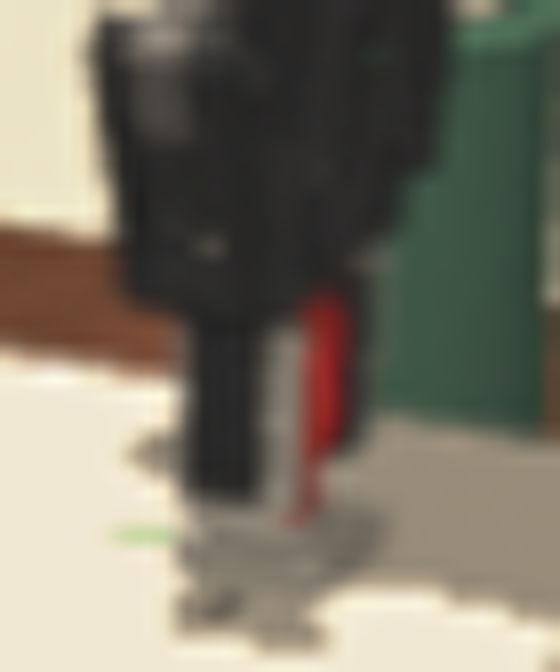

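{"op": "jog_arm", "data": {"series": [[[0.01, 0, 0], [0, 0, 0], 0.5], [[0, 0, 0], [0, 0.003, 0], 0.5], [[0, 0, 0], [0, -0.006, 0], 0.5], [[0, 0, 0], [0, 0.003, 0], 0.5], [[0, 0, 0], [0, 0, 0], 0.5]]}}

```text
clock: 15.08
position: [0.5773, -0.2882, 0.1736]
tool_rot: [-2.08, 1.567, -0.509]
contact_force: [-4.9, 1.5, 19.7]
finger_gap: 0.385
```

```bash
python3 - <<'E'
from h import *
p,a=avg(4)
crop("side",325,108,360,150,16,"pics/s17.png",a)
E
```

```text
t 15.28 p [ 0.5772 -0.2882  0.1736] sd [0. 0. 0.] F [-4.91  2.28 19.7 ] T [ 0.509  0.987 -0.001] gap 0.388
```

View pics/s17.png

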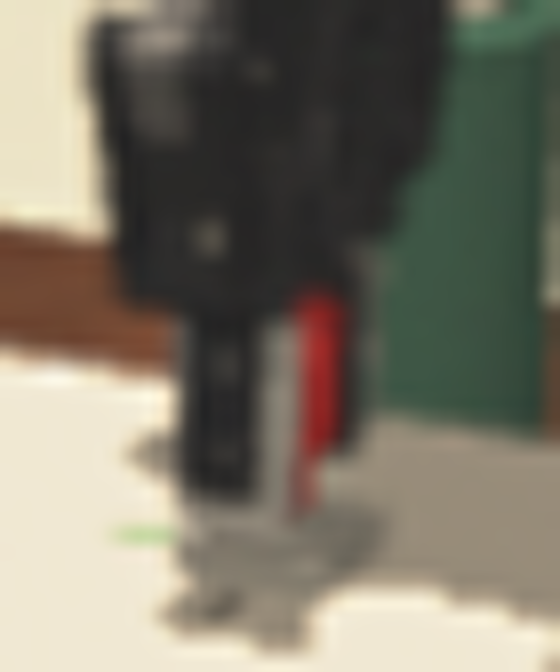

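{"op": "jog_arm", "data": {"series": [[[-0.005, 0.004, 0], [0, 0, 0], 0.5], [[0, 0, 0], [0, 0, 0], 0.5], [[0, 0, 0], [0.015, 0, 0], 0.5], [[0, 0, 0], [0.015, 0, 0], 0.5], [[0, 0, 0], [0, 0, 0], 0.5]]}}

```text
clock: 15.7
position: [0.5766, -0.2884, 0.1738]
tool_rot: [-1.79, 1.567, -0.412]
contact_force: [-2.6, 0.8, 13.7]
finger_gap: 0.387
```

```bash
cat >> h.py <<'E'
def phi():
    R=Ro.from_euler('xyz',r.read_state()["tool_rot"]).as_matrix(); print("phi deg",np.degrees(np.arctan2(R[1,2],R[0,2])).round(2),"toolx",R[:,0].round(3))
E
python3 - <<'E'
from h import *
p,a=avg(3); phi()
E
```

```text
t 15.85 p [ 0.5766 -0.2884  0.1737] sd [0. 0. 0.] F [-2.44  0.42 13.52] T [0.176 0.432 0.033] gap 0.383
phi deg 79.2 toolx [ 0.003 -0.001 -1.   ]
```

{"op": "jog_arm", "data": {"series": [[[0, 0.003, 0], [0.015, 0, 0], 0.5], [[0, 0, 0], [0.015, 0, 0], 0.5], [[0, 0, 0], [0.015, 0, 0], 0.5], [[0, 0, 0], [0.015, 0, 0], 0.5], [[0, 0, 0], [0, 0, 0], 0.5]]}}

```text
clock: 16.27
position: [0.5759, -0.2887, 0.1737]
tool_rot: [-1.625, 1.567, -0.624]
contact_force: [-2.2, -0.7, 12.8]
finger_gap: 0.383
```

```bash
python3 - <<'E'
from h import *
p,a=avg(3); phi()
E
```

```text
t 16.42 p [ 0.5759 -0.2887  0.1737] sd [0. 0. 0.] F [-2.83 -0.98 12.4 ] T [-0.18   0.544  0.014] gap 0.381
phi deg 57.61 toolx [ 0.003 -0.002 -1.   ]
```

{"op": "jog_arm", "data": {"series": [[[0, 0.002, -0.002], [0.015, 0, 0], 0.5], [[0, 0, 0], [0.015, 0, 0], 0.5], [[0, 0, 0], [0.015, 0, 0], 0.5], [[0, 0, 0], [0.015, 0, 0], 0.5], [[0, 0, 0], [0.015, 0, 0], 0.5]]}}

```text
clock: 16.83
position: [0.5751, -0.289, 0.1737]
tool_rot: [-1.287, 1.567, -0.758]
contact_force: [-4.7, -1.7, 13.5]
finger_gap: 0.381
```

```bash
python3 - <<'E'
from h import *
p,a=avg(3); phi()
E
```

```text
t 16.98 p [ 0.5751 -0.289   0.1737] sd [0. 0. 0.] F [-3.47 -1.56 13.3 ] T [-0.309  0.751  0.036] gap 0.383
phi deg 30.57 toolx [ 0.003 -0.002 -1.   ]
```

{"op": "jog_arm", "data": {"series": [[[0, 0, -0.004], [0.015, 0, 0], 0.5], [[0, 0, 0], [0.015, 0, 0], 0.5], [[0, 0, 0], [0.015, 0, 0], 0.5], [[0, 0, 0], [0.015, 0, 0], 0.5], [[0, 0, 0], [0.015, 0, 0], 0.5]]}}

```text
clock: 17.4
position: [0.5743, -0.289, 0.1737]
tool_rot: [-0.711, 1.568, -0.652]
contact_force: [-4.9, 0.2, 14.2]
finger_gap: 0.383
```

```bash
python3 - <<'E'
from h import *
p,a=avg(3); phi()
E
```

```text
t 17.55 p [ 0.5743 -0.289   0.1737] sd [0. 0. 0.] F [-3.94 -0.16 14.09] T [0.033 0.836 0.062] gap 0.38
phi deg 3.58 toolx [ 0.002 -0.002 -1.   ]
```

{"op": "jog_arm", "data": {"series": [[[0, 0, -0.003], [0.012, 0, 0], 0.5], [[0, 0, 0], [0.012, 0, 0], 0.5], [[0, 0, 0], [0.012, 0, 0], 0.5], [[0, 0, 0], [0.01, 0, 0], 0.5], [[0, 0, 0], [0, 0, 0], 0.5]]}}

```text
clock: 17.97
position: [0.5738, -0.2888, 0.1737]
tool_rot: [-0.238, 1.568, -0.467]
contact_force: [-3.6, 0.4, 14.0]
finger_gap: 0.384
```

```bash
python3 - <<'E'
from h import *
p,a=avg(5); phi()
crop("side",310,90,375,155,11,"pics/s18.png",a)
E
```

```text
t 18.22 p [ 0.5738 -0.2888  0.1737] sd [0. 0. 0.] F [-3.54  1.27 14.2 ] T [0.236 0.713 0.071] gap 0.383
phi deg -12.94 toolx [ 0.002 -0.001 -1.   ]
```

View pics/s18.png

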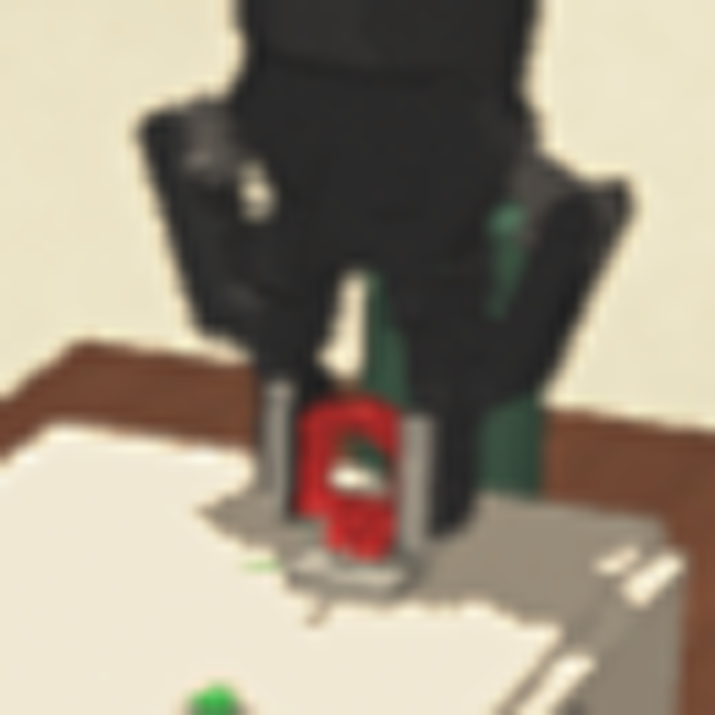

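{"op": "jog_arm", "data": {"series": [[[0, 0, 0], [0.003, 0, 0], 0.5], [[0, 0, 0], [0, 0, 0], 0.5], [[0, 0, 0], [0, 0, 0], 0.5], [[0, 0, 0], [0, 0, 0], 0.5], [[0, 0, 0], [0, 0, 0], 0.5]]}}

```text
clock: 18.63
position: [0.5738, -0.2888, 0.1737]
tool_rot: [-0.242, 1.568, -0.487]
contact_force: [-3.9, 1.1, 14.5]
finger_gap: 0.385
```

```bash
python3 - <<'E'
from h import *
p,a=avg(20); phi()
cv2.imwrite("pics/s19.png",a[:,:,::-1])
b=vision.get_image("top"); cv2.imwrite("pics/t19.png",b[:,:,::-1])
E
```

```text
t 19.63 p [ 0.5738 -0.2888  0.1737] sd [0. 0. 0.] F [-3.75  0.88 14.2 ] T [0.21  0.73  0.108] gap 0.387
phi deg -14.02 toolx [ 0.002 -0.001 -1.   ]
```

View pics/s19.png

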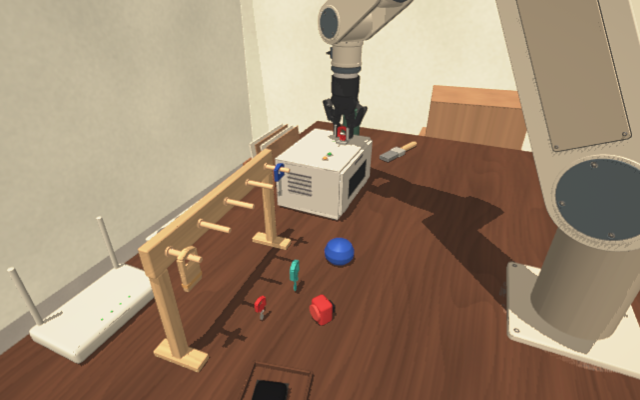

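View pics/t19.png

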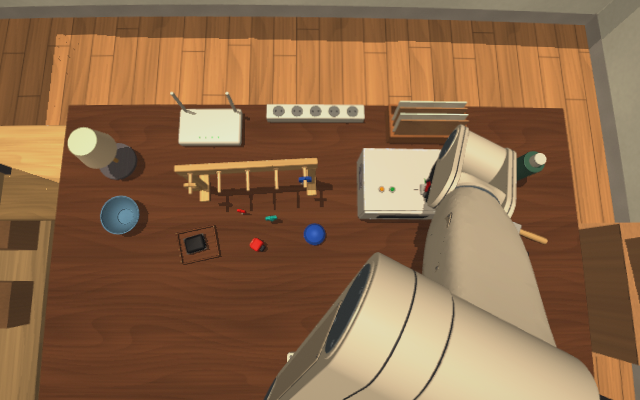

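```bash
python3 - <<'E'
from h import *
st(); print(r.hand_in())
E
```

```text
t 19.68 p [ 0.5737 -0.2888  0.1737] rot [-0.242  1.568 -0.487] F [-3.5  0.9 13.6] T [0.25 0.77 0.12] gap 0.386 q [-0.48  0.53  1.64 -0.    0.97 -0.24]
the job is handed in; nothing more can be done
None
```

I shut the flap, took the red key off the middle peg, pushed it home in the switch and turned it clockwise to START. I handed in at 19.7 s with the key still gripped and held over; no verdict was reported.

**Last checks:**
- **Flap:** it met a hard stop, not moving under about 32 N, and still looked shut in the final picture.
- **Key home:** the tool stopped at z = 0.1737 m and did not move under about 20 N. This puts the tip about 31 mm down, estimated from the tool position. I left a downward push of about 14 N on it.
- **Turn:** the tool turned 104° (about 1.81 rad). The torque rose from 0.07 to 0.11 N m over the last degree, so it is at the stop.
- **Grip:** the jaws stayed at about 33 mm, as expected on the 34 mm head.
- **Other things:** in the last pictures the blue key, the tag and the things on the shelf look as they did at the start. I did not measure them. The power bank cannot be seen with the flap shut.

**Did not agree:**
- The side view and the peg measurement put the key tip about 1 to 2 mm apart along x, but the flare took it up.
- Apart from a 3 N sideways load at about 23 mm down, which I eased by shifting the tool, I read no more than about 2 N of push past the pins. The task text says 5 to 12 N.
- A sideways force of about 3.5 N remained at the end.

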